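Lock the backup drives away in the desk's steel box

ROBOT

A 7-joint arm with a two-finger parallel gripper is mounted at the origin on the work surface. World frame = base frame: x ahead of the robot, y to its left, z up, the work surface at z = 0. Lengths are in m, angles in rad, forces in N, time in s.
With the tool pointing down it reaches from about 0.4 to 0.925 m from the base axis. Payload 4.1 kg.
Tool frame: the origin (TCP) lies midway between the tips of the shut fingers; the grasp point (between the pads) lies 19 mm behind it; z points along the fingers, y is the line along which they close (so a half turn about z gives the same grasp; the last joint's range is limited). The gripper opens to 85 mm and grips with 20 to 120 N. Pads are 22 mm wide; open, the fingers measure 114 mm over their backs; the gripper's body (76 mm by 85 mm) begins 54 mm behind the grasp point. The pads swing forward as they close: fully open they stand 13 mm farther back than shut.
Start: joints at [-1.211, 0.398, 0.045, 1.537, -0.019, 1.207, -0.051], TCP at [0.288, 0.583, 0.231] pointing down, gripper open.
Joint ranges: [-2.82, 2.82], [-0.49, 2.23], [-1.37, 1.46], [0, 2.46], [-1.36, 4.5], [0.23, 2], [-2.94, 2.94]. Speed limits (rad/s): [2.57, 2.57, 3.14, 3.14, 3.14, 3.14, 3.14].

INTERFACE

Orientations are given as a rotation vector (axis times angle).
In Python, from workcell import r, eyes, order gives the robot as it stands. The module is installed in compiled form; this text tells all that it offers.
- The arm moves only by the shell command python3 -m handwheel 'ROWS' [FORCE]. ROWS is JSON, a list of rows, each a list of 7 numbers: the opening, from 0 (shut) to 1 (fully open), then the shift along the tool's x, y, z in m, then the turn, a rotation vector about the tool's x, y, z in degrees. A call has exactly 5 rows; each row is the pose to reach, as a shift and turn from the pose commanded when the call began, along the tool's axes at that moment; what a row does not reach only later rows make up. A row lasts 1/12 s, in which the tool goes at most 41.7 mm and 7.16 degrees, less where a joint would pass 70% of its speed; a pose out of reach is approached as far as the arm can. A call with a gripper value outside its range is refused whole. The fingers move at their own pace and stop on an object; FORCE is the grip in N (left out, the last holds). Time passes only in rows, so rows that repeat a pose let the fingers close, or fill a call up. It gives the time, the measured TCP pose, the force, the opening and the grip force at its end, in the units of the state.
- r.sense(): the state, without advancing time (a new reading comes with each control period).
- eyes.get_image(name): name is "scene" or "top" or "wrist"; returns the picture (384x512x3 uint8, blue, green, red); there is no depth.
- eyes.camera_params(name): a dict with "fovy" (degrees; the focal length in pixels is half the picture's height over the tangent of half this angle, whatever the lens; pixels are square), "cx", "cy" (the principal point, pixels), "camera_from_world" (4x4, takes a point from world to camera coordinates). Camera axes: x right, y up, looking along -z (the intrinsics and any distortion apply to the point x, -y, -z); pixel columns grow to the right and rows downward; lengths in m; the calibration is good to about 2 mm. The wrist camera is an equidistant fisheye: a pixel r from the principal point sees the ray r / f radians off the axis. A picture is of the moment at which its call begins: read the wrist's pose just before it. camera_params takes no time and is no camera call; for the wrist camera it gives the pose at the moment of the call.
- order.finish_job(): hands the job in; it is judged then, once.
The state is a dict: "t": time; "joint_pos": joint angles; "qvel": joint speeds; "tau": joint torques, N m; "tcp_pos": TCP position; "orientation": TCP orientation; "ft_force": force on the tool from outside, world axes, zero at the start; "ft_torque": the same for the moment, N m; "width": finger opening in m; "gripper_force": force on a finger pad.
Only numpy, scipy, OpenCV 4.12 (cv2) and the standard library are available. Lean on these libraries where they do the work, as an engineer would, in place of code of your own. Each camera call takes 0.05 s, during which the arm holds its last target. There are 200 camera calls.

TASK

Put every portable drive lying on the desk into the open steel box, one to a recess of its fitted tray, pressed fully home so that it lies flat and flush; then shut the lid. Take the key from the pen block, push it fully into the lock in the lid and, with it, turn the lock clockwise a quarter turn to its stop; pull the key out, put it in the open drawer of the little chest and push the drawer fully shut. Do not knock over the glass tumblers.

Things in the scene. Friction and masses are not known exactly. Their poses are not given: they have to be found in the camera images.
- box: Grey steel lockable box, fixed, 170 deep (x) by 300 mm wide (y), walls 2.5 mm thick, 80 mm high without the lid. Origin: centre of its underside, on the desk; +x points to its hinged back, z up. A grey fitted tray inside: upper surface 72 mm above the desk (8 mm below the wall tops), four equal recesses in a row along y, 62 mm apart, and a 33 mm square pocket in front that only clears the lock.
- recess0 (a point): Tray recess 0 (0 to 3 from the box's right, -y, to its left): centre of the recess floor, 58 mm above the desk. Axes as box. 83 mm (x) by 45 mm (y), 14 mm deep, black floor, mouth bevelled 1.5 mm; a drive goes in flat, either way round, with 1.5 mm play each side, its top then flush with the tray.
- recess1 (a point): Tray recess 1 (0 to 3 from the box's right, -y, to its left): centre of the recess floor, 58 mm above the desk. Axes as box. 83 mm (x) by 45 mm (y), 14 mm deep, black floor, mouth bevelled 1.5 mm; a drive goes in flat, either way round, with 1.5 mm play each side, its top then flush with the tray.
- recess2 (a point): Tray recess 2 (0 to 3 from the box's right, -y, to its left): centre of the recess floor, 58 mm above the desk. Axes as box. 83 mm (x) by 45 mm (y), 14 mm deep, black floor, mouth bevelled 1.5 mm; a drive goes in flat, either way round, with 1.5 mm play each side, its top then flush with the tray.
- recess3 (a point): Tray recess 3 (0 to 3 from the box's right, -y, to its left): centre of the recess floor, 58 mm above the desk. Axes as box. 83 mm (x) by 45 mm (y), 14 mm deep, black floor, mouth bevelled 1.5 mm; a drive goes in flat, either way round, with 1.5 mm play each side, its top then flush with the tray.
- lid (a joint): Angle of the box's lid, rad: 0 shut, pi/2 upright, up to 1.95; starts leaning back past upright. A stiff hinge holds it wherever it is left: push it all the way down (3 to 6 N near its front edge). A 306 mm wide sheet, 4 mm thick, reaching 174 mm from the hinge; shut, its outer face is 84.5 mm above the desk.
- lid_hinge (a point): Middle of the lid's hinge line, 80.5 mm above the desk, 85 mm behind the box's centre. It turns with the lid: y lies along the hinge, -x points along the lid to its front edge, z is the lid's outward normal (up when shut). The outer face lies at z = 4 mm; a folded wire handle stands 8 mm high on it, 50 to 82 mm from the hinge and within 50 mm of the middle.
- lid_edge (a point): Middle of the lid's front edge, on the outer face, 174 mm from the hinge. Axes as lid_hinge.
- lock (a joint): Angle of the round lock plug in the lid, rad: 0 unlocked, pi/2 (stop) locked; grows clockwise seen from above with the lid shut. Light friction (0.05 N m); stays where it is left. Turned, its cam goes under a plate in the box and holds the lid down; with the lid open leave it at 0. The key goes in and comes out at any angle.
- lock_face (a point): Centre of the lock's face, 29 mm across, 2 mm proud of the lid's outer face, 145 mm from the hinge, mid-width. z: outward normal; x: along the key slot's long side, turning with the lock (at 0 parallel to the box's x). Slot 14 x 6 mm, mouth bevelled 1.5 mm, 22 mm deep, open below. The blade has 1 mm play each side; the key turns about 0.17 rad before it drives the plug.
- key: The key: a black flat bow 28 wide (x), 10 thick (y), 28 mm tall (z), and a steel blade 12 wide (x), 4 thick (y), 18 mm long pointing along -z, its last 3 mm narrower. Origin: centre of the bow's underside (the shoulder, which rests on the lock face when fully in). Same either way round. 30 g. Starts upright, blade down, in the pen block's slot, its shoulder on the block's top.
- key_tip (a point): End of the key's blade, 18 mm below key's origin. Axes as key.
- drive0: A portable drive, a flat aluminium block 80 (x) x 42 (y) x 14 (z) mm, about 90 g, lying flat on the desk to the right of the box at the start. Origin: centre of its underside. All drives are alike and go in any recess. Absent in some starts (None).
- drive1: A portable drive, a flat aluminium block 80 (x) x 42 (y) x 14 (z) mm, about 90 g, lying flat on the desk to the right of the box at the start. Origin: centre of its underside. All drives are alike and go in any recess. Absent in some starts (None).
- drive2: A portable drive, a flat aluminium block 80 (x) x 42 (y) x 14 (z) mm, about 90 g, lying flat on the desk to the right of the box at the start. Origin: centre of its underside. All drives are alike and go in any recess. Absent in some starts (None).
- drive3: A portable drive, a flat aluminium block 80 (x) x 42 (y) x 14 (z) mm, about 90 g, lying flat on the desk to the right of the box at the start. Origin: centre of its underside. All drives are alike and go in any recess. Absent in some starts (None).
- chest: Small dark wooden chest with one drawer, fixed on the desk to the left of the box, 200 mm deep (x), 170 mm wide (y), 85 mm tall. Origin: centre of its underside; its front faces its own -x. The pen block stands on its top.
- chest_drawer0 (a joint): How far the chest's drawer is pulled out towards the chest's -x, in m: 0 fully shut, up to 0.134; starts open by 0.10 m or more. Runs with about 1 N of friction. It can be shut by pushing on its handle or front.
- drawer_floor (a point): Centre of the drawer's inner floor, 22 mm above the desk; moves with the drawer; axes as chest. Inside, the drawer is 155 (x) by 128 mm (y); its side walls rise 41 mm above this floor, its front 51 mm. With the drawer out by q, the part clear of the chest, open from above, reaches from about x = -77 mm to x = q - 83 mm.
- chest_drawer0_handle (a point): Middle of the drawer's brass bar handle, 35 mm in front of the drawer's front, 47 mm above the desk; the bar is 85 mm long along the chest's y.
- block: Wooden pen block on top of the chest, fixed, 60 (x) x 130 (y) x 30 (z) mm, two pens lying in it on the +y part. Origin: centre of its underside. The key stands in a 15 x 7 mm slot, long side along x, 35 mm to the -y side of the middle.
- tumbler0: Glass tumbler, 76 mm across and 85 mm tall, on the silver tray at the right. Origin: centre of its foot.
- tumbler1: Another such tumbler, on the desk at the back on the right.

How it is judged:
On the way, in this order (a step that is already met when the one before it is completed fails the run):
1. every drive lies flush in a recess of the tray (((horizontal distance between drive0 and recess0 below 0.005 m and z of drive0 in the frame of recess0 between -0.003 and 0.002 m and angle between drive0's own z axis and vertical below 0.06 rad) or (horizontal distance between drive0 and recess1 below 0.005 m and z of drive0 in the frame of recess1 between -0.003 and 0.002 m and angle between drive0's own z axis and vertical below 0.06 rad) or (horizontal distance between drive0 and recess2 below 0.005 m and z of drive0 in the frame of recess2 between -0.003 and 0.002 m and angle between drive0's own z axis and vertical below 0.06 rad) or (horizontal distance between drive0 and recess3 below 0.005 m and z of drive0 in the frame of recess3 between -0.003 and 0.002 m and angle between drive0's own z axis and vertical below 0.06 rad)) and ((horizontal distance between drive1 and recess0 below 0.005 m and z of drive1 in the frame of recess0 between -0.003 and 0.002 m and angle between drive1's own z axis and vertical below 0.06 rad) or (horizontal distance between drive1 and recess1 below 0.005 m and z of drive1 in the frame of recess1 between -0.003 and 0.002 m and angle between drive1's own z axis and vertical below 0.06 rad) or (horizontal distance between drive1 and recess2 below 0.005 m and z of drive1 in the frame of recess2 between -0.003 and 0.002 m and angle between drive1's own z axis and vertical below 0.06 rad) or (horizontal distance between drive1 and recess3 below 0.005 m and z of drive1 in the frame of recess3 between -0.003 and 0.002 m and angle between drive1's own z axis and vertical below 0.06 rad)) and ((horizontal distance between drive2 and recess0 below 0.005 m and z of drive2 in the frame of recess0 between -0.003 and 0.002 m and angle between drive2's own z axis and vertical below 0.06 rad) or (horizontal distance between drive2 and recess1 below 0.005 m and z of drive2 in the frame of recess1 between -0.003 and 0.002 m and angle between drive2's own z axis and vertical below 0.06 rad) or (horizontal distance between drive2 and recess2 below 0.005 m and z of drive2 in the frame of recess2 between -0.003 and 0.002 m and angle between drive2's own z axis and vertical below 0.06 rad) or (horizontal distance between drive2 and recess3 below 0.005 m and z of drive2 in the frame of recess3 between -0.003 and 0.002 m and angle between drive2's own z axis and vertical below 0.06 rad)) and ((horizontal distance between drive3 and recess0 below 0.005 m and z of drive3 in the frame of recess0 between -0.003 and 0.002 m and angle between drive3's own z axis and vertical below 0.06 rad) or (horizontal distance between drive3 and recess1 below 0.005 m and z of drive3 in the frame of recess1 between -0.003 and 0.002 m and angle between drive3's own z axis and vertical below 0.06 rad) or (horizontal distance between drive3 and recess2 below 0.005 m and z of drive3 in the frame of recess2 between -0.003 and 0.002 m and angle between drive3's own z axis and vertical below 0.06 rad) or (horizontal distance between drive3 and recess3 below 0.005 m and z of drive3 in the frame of recess3 between -0.003 and 0.002 m and angle between drive3's own z axis and vertical below 0.06 rad))), for 0.3 s.
2. the lid is shut (value of joint lid below 0.04 rad), for 0.2 s.
3. the key is fully in the lock and has turned it clockwise to its stop, with the lid shut (value of joint lock above 1.25 rad and horizontal distance between key_tip and lock_face below 0.004 m and z of key_tip in the frame of lock_face below -0.014 m and value of joint lid below 0.04 rad), for 0.1 s.
4. the key lies in the drawer (x of key in the frame of drawer_floor between -0.08 and 0.08 m and y of key in the frame of drawer_floor between -0.066 and 0.066 m and z of key in the frame of drawer_floor between -0.005 and 0.045 m), for 0.2 s.
At the end, for the whole second after the job is handed in: Every drive present lies in a recess of its own within 5 mm of its centre, at most 2 mm above the recess floor and level within 0.06 rad; the lid is within 0.04 rad of shut; the lock is turned at least 1.25 rad; the key lies still inside the drawer, and the drawer is within 6 mm of shut (all of step 1 and all of step 4 and value of joint lid below 0.04 rad and value of joint lock above 1.25 rad and value of joint chest_drawer0 below 0.006 m and linear speed of key below 0.02 m/s); the robot touches nothing.
It fails at once if a tumbler is knocked over (angle between any of tumbler0, tumbler1's own z axis and vertical above 0.5 rad).
Of drive0, drive1, drive2, drive3 only 2 to 4 are there at a start; the rules pass over those that are not, and their reading is None.
At some moment in a run one of drive0, drive1, drive2, drive3 may be knocked a few centimetres aside while the robot is not near it.
It also fails if it takes over 210 s, if anything falls off the work surface, if the arm or the gripper's body presses on something with over 40 N, if the wrist force passes 120 N, or if a joint passes its speed limit or range.

## Working session

There is one attempt and no reset: what is moved stays moved. The work goes in short steps, Python scripts to look and compute and a shell command to move; the robot and the scene stay as the last step left them, time stands still between calls to the robot, and variables do not carry over. Pictures are saved under pics/ and viewed, at most 14 in all, crops included, and the job is handed in when it is done.

```bash
mkdir -p pics; ls
cat > h.py <<'E'
import numpy as np, cv2
from scipy.spatial.transform import Rotation as R
from workcell import r, eyes, order
def cam(n):
    p=eyes.camera_params(n); f=192/np.tan(np.radians(p['fovy'])/2)
    return f,p['cx'],p['cy'],np.array(p['camera_from_world'])
def proj(n,P,c=None):
    f,cx,cy,T=c or cam(n); P=np.atleast_2d(P); q=P@T[:3,:3].T+T[:3,3]
    x,y,z=q[:,0],-q[:,1],-q[:,2]
    if n=='wrist':
        rr=np.hypot(x,y)+1e-12; th=np.arctan2(rr,z); return np.c_[cx+f*th*x/rr,cy+f*th*y/rr]
    return np.c_[cx+f*x/z,cy+f*y/z]
def ray(n,uv,c=None):
    f,cx,cy,T=c or cam(n); uv=np.atleast_2d(np.array(uv,float)); a=(uv-[cx,cy])/f
    if n=='wrist':
        th=np.linalg.norm(a,axis=1,keepdims=True)+1e-12; d=np.c_[a/th*np.sin(th),np.cos(th)]
    else: d=np.c_[a,np.ones(len(a))]
    d=d*[1,-1,-1]; d=d@T[:3,:3]; o=-T[:3,:3].T@T[:3,3]
    return o,d/np.linalg.norm(d,axis=1,keepdims=True)
def onz(n,uv,z,c=None):
    o,d=ray(n,uv,c); return o+d*((z-o[2])/d[:,2])[:,None]
def tri(obs): # list of (o,d)
    A=0;b=0
    for o,d in obs:
        M=np.eye(3)-np.outer(d,d); A=A+M; b=b+M@o
    return np.linalg.solve(A,b)
def rel(P,yaw=None):
    "shift in current tool axes to world point P (TCP)"
    s=r.sense(); return R.from_rotvec(s['orientation']).inv().apply(np.array(P)-s['tcp_pos'])
def shot(n,name):
    c=cam(n); im=eyes.get_image(n); cv2.imwrite('pics/%s.png'%name,im); np.savez('pics/%s.npz'%name,f=c[0],cx=c[1],cy=c[2],T=c[3]); return im
def lc(name):
    d=np.load('pics/%s.npz'%name); return float(d['f']),float(d['cx']),float(d['cy']),d['T']
E
python3 - <<'E'
from h import *
np.set_printoptions(precision=4,suppress=True)
s=r.sense();print(s)
for n in('scene','top','wrist'):
    shot(n,n+'0'); c=cam(n); print(n,c[:3]); print(c[3])
E
```

```text
pics
{'t': 0.0, 'joint_pos': array([-1.211 ,  0.3992,  0.0451,  1.5379, -0.0187,  1.2069, -0.0507]), 'qvel': array([-0.0017, -0.0004,  0.0005,  0.0005,  0.0003, -0.0019, -0.001 ]), 'tau': array([ -0.0001, -47.513 ,   1.3646, -25.4218,   0.0115,   0.0094,
        -0.    ]), 'tcp_pos': array([0.2876, 0.5822, 0.2303]), 'orientation': array([-0.7141, -3.059 ,  0.003 ]), 'ft_force': array([-0.8393, -0.4479, -0.0173]), 'ft_torque': array([-0.03  ,  0.0127,  0.0581]), 'gripper_force': 0.0, 'width': 0.08581386166756438}
scene (np.float64(346.9985946025306), 259.35387273229003, 195.05136564809115)
[[-0.9135  0.4066  0.0108  0.573 ]
 [-0.2389 -0.558   0.7947  0.0198]
 [ 0.3292  0.7234  0.6069 -1.2838]
 [ 0.      0.      0.      1.    ]]
top (np.float64(473.03556889298585), 258.9469558368971, 179.77017497538685)
[[ 0.0237 -0.9997 -0.0034 -0.0858]
 [ 0.9925  0.0232  0.1203 -0.5974]
 [-0.1202 -0.0062  0.9927 -1.7624]
 [ 0.      0.      0.      1.    ]]
wrist (np.float64(297.3186396354542), 262.67206457257447, 190.9897117947195)
[[ 0.4416  0.8972 -0.0013 -0.6492]
 [-0.8595  0.4227 -0.2872  0.0377]
 [-0.2572  0.1279  0.9579 -0.3794]
 [ 0.      0.      0.      1.    ]]
```

View pics/top0.png

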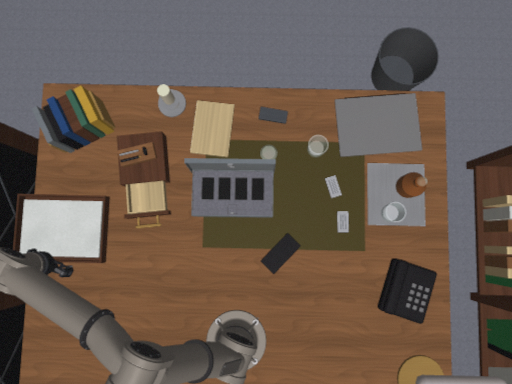

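View pics/scene0.png

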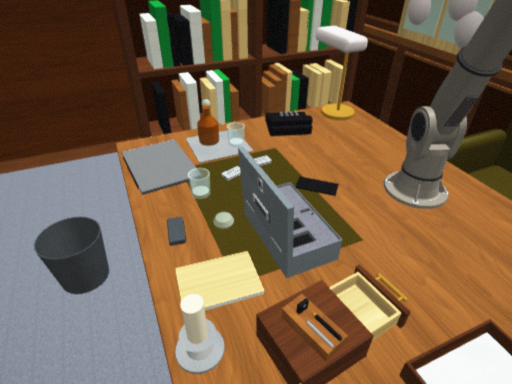

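Run:
```python
import cv2,numpy as np
im=cv2.imread('pics/top0.png')
a=cv2.resize(im[150:240,180:380],None,fx=4,fy=4,interpolation=cv2.INTER_CUBIC)
b=cv2.resize(im[125:235,110:180],None,fx=4,fy=4,interpolation=cv2.INTER_CUBIC)
im=cv2.imread('pics/scene0.png')
c=cv2.resize(im[130:240,170:345],None,fx=2,fy=2,interpolation=cv2.INTER_CUBIC)
o=np.zeros((600,800,3),np.uint8); o[:360]=a; o[360:580,:350]=c
b=cv2.resize(im[260:384,250:420],None,fx=1.75,fy=1.75); o[360:360+b.shape[0],400:400+b.shape[1]]=b
cv2.imwrite('pics/c1.png',o)
```

```text
(no output)
```

View pics/c1.png

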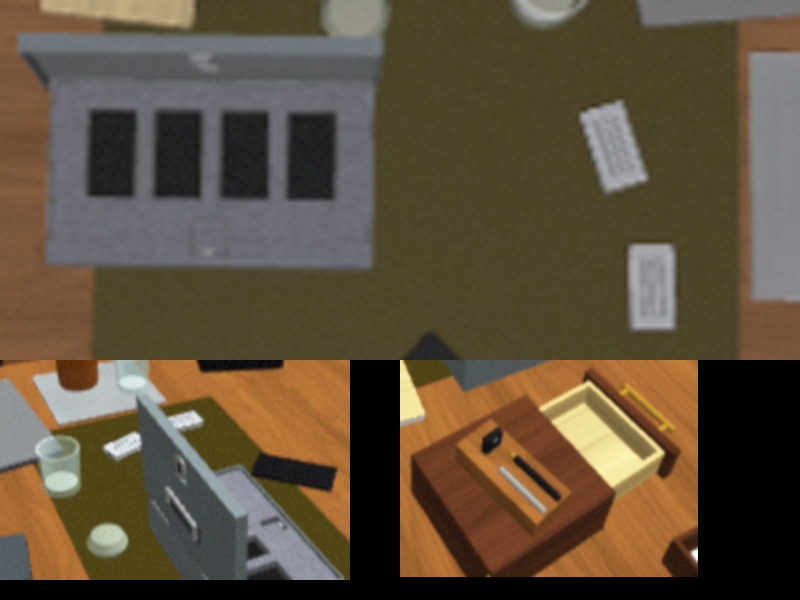

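Run:
```python
from h import *
np.set_printoptions(precision=4,suppress=True)
im=cv2.imread('pics/top0.png'); c=lc('top0')
# drives
g=im.min(axis=2); sub=(g>110).astype(np.uint8); sub[:, :300]=0; sub[:160]=0; sub[240:]=0; sub[:,362:]=0
n,l,st,ce=cv2.connectedComponentsWithStats(sub)
for i in range(1,n):
    if st[i,4]>80:
        rc=cv2.minAreaRect(np.argwhere(l==i)[:,::-1].astype(np.float32)); bp=cv2.boxPoints(rc); P=onz('top',bp,.014,c); print('drive',P.mean(0),[np.linalg.norm(P[1]-P[0]),np.linalg.norm(P[2]-P[1])]); e=max([P[1]-P[0],P[2]-P[1]],key=np.linalg.norm); print(np.degrees(np.arctan2(e[1],e[0])),rc)
g=im.max(axis=2); sub=(g<60).astype(np.uint8); m=np.zeros_like(sub); m[170:206,195:270]=1
n,l,st,ce=cv2.connectedComponentsWithStats(sub*m)
for i in range(1,n):
    if st[i,4]>80:
        rc=cv2.minAreaRect(np.argwhere(l==i)[:,::-1].astype(np.float32)); bp=cv2.boxPoints(rc); P=onz('top',bp,.065,c); print('rec',P.mean(0),rc)
for nm,uv,z in[('boxFL',(180+47/4,150+264/4),.08),('boxFR',(180+372/4,150+267/4),.08),('boxBL',(180+50/4,150+80/4),.08),('boxBR',(180+375/4,150+80/4),.08)]: print(nm,onz('top',uv,z,c))
for nm,uv,z in [('tum1',(318,147),.04),('tum0',(395,212),.04),('drawerfront',(148,215),.05),('key',(145,151),.13),('chestBR',(165,132),.085),('chestBL',(118,136),.085),('chestFL',(121,184),.085),('handle',(148,226),.047)]: print(nm,onz('top',uv,z,c))
```

```text
drive [ 0.5838 -0.356   0.014 ] [np.float64(0.04285329398854298), np.float64(0.08136689859080092)]
-161.3664256670067 ((332.9000244140625, 186.19998168945312), (21.187255859375, 11.067972183227539), 71.56505584716797)
drive [ 0.4514 -0.3932  0.014 ] [np.float64(0.041946554462679524), np.float64(0.07589019580076584)]
-179.93642660936035 ((342.5, 221.0), (20.0, 11.0), 90.0)
rec [0.5604 0.1194 0.065 ] ((207.5, 188.0), (20.0, 11.0), 90.0)
rec [0.5619 0.0578 0.065 ] ((224.0, 188.0), (20.0, 10.0), 90.0)
rec [ 0.5615 -0.0038  0.065 ] ((240.5, 188.5), (21.0, 11.0), 90.0)
rec [ 0.5629 -0.0672  0.065 ] ((257.5, 188.5), (21.0, 11.0), 90.0)
boxFL [[0.4541 0.1718 0.08  ]]
boxFR [[ 0.4584 -0.1268  0.08  ]]
boxBL [[0.6248 0.176  0.08  ]]
boxBR [[ 0.6318 -0.1261  0.08  ]]
tum1 [[ 0.7302 -0.2944  0.04  ]]
tum0 [[ 0.4887 -0.5858  0.04  ]]
drawerfront [[0.4552 0.34   0.05  ]]
key [[0.6834 0.3439 0.13  ]]
chestBR [[0.7653 0.2841 0.085 ]]
chestBL [[0.746  0.4593 0.085 ]]
chestFL [[0.5657 0.4375 0.085 ]]
handle [[0.4143 0.3386 0.047 ]]
```

```bash
cat >> h.py <<'E'
def plan(P,ydeg,out=True):
    "target TCP P, tool down, tool y axis at world angle ydeg mod 180 -> shift mm & turn deg in tool axes"
    s=r.sense(); R0=R.from_rotvec(s['orientation']); sh=R0.inv().apply(np.array(P)-s['tcp_pos'])*1000
    best=None
    for k in(0,180):
        a=np.radians(ydeg+k); y=np.array([np.cos(a),np.sin(a),0]); z=np.array([0,0,-1.]); x=np.cross(y,z)
        rv=np.degrees((R0.inv()*R.from_matrix(np.c_[x,y,z])).as_rotvec())
        if best is None or np.linalg.norm(rv)<np.linalg.norm(best): best=rv
    if out: print('tcp',s['tcp_pos'].round(4),'w',round(s['width'],4),'q7',round(s['joint_pos'][6],2),'t',round(s['t'],2),'F',s['ft_force'].round(1),'| shift mm',sh.round(1),'turn',best.round(1))
    return sh,best
def yaw():
    v=R.from_rotvec(r.sense()['orientation']).as_matrix()[:,1]; return np.degrees(np.arctan2(v[1],v[0]))
E
python3 - <<'E'
from h import *
np.set_printoptions(precision=4,suppress=True)
s=r.sense(); R0=R.from_rotvec(s['orientation']); c=cam('wrist'); T=c[3]
o=-T[:3,:3].T@T[:3,3]; print('cam in tool',R0.inv().apply(o-s['tcp_pos']),'axis',R0.inv().apply(-T[2,:3])); print(yaw())
plan([.47,.05,.33],90)
E
```

```text
cam in tool [ 0.0737 -0.0001 -0.1429] axis [-0.2871  0.0005  0.9579]
63.72142332765531
tcp [0.2876 0.5824 0.2305] w 0.0852 q7 -0.05 t 0.15 F [-0.5  1.  -0.5] | shift mm [-399.3 -396.8  -98.9] turn [ -0.1  -0.  -26.3]
```

```bash
python3 -m handwheel '[[1,-0.04,-0.04,-0.03,0,0,-6],[1,-0.08,-0.08,-0.06,0,0,-13],[1,-0.12,-0.12,-0.099,0,0,-20],[1,-0.16,-0.16,-0.099,0,0,-26.3],[1,-0.2,-0.2,-0.099,0,0,-26.3]]'
python3 - <<'E'
from h import *
plan([.47,.05,.33],90)
E
```

```text
t: 0.57
tcp_pos: [0.3492, 0.4025, 0.3147]
orientation: [-0.008, 3.14, 0.004]
ft_force: [1.0, -1.0, -0.1]
width: 0.0853
gripper_force: 0.0
tcp [0.3492 0.4025 0.3147] w 0.0853 q7 0.65 t 0.57 F [ 1.  -1.  -0.1] | shift mm [-119. -353.  -16.] turn [0.1 0.1 0.3]
```

```bash
python3 -m handwheel '[[1,-0.02,-0.035,-0.005,0,0,0],[1,-0.04,-0.07,-0.01,0,0,0],[1,-0.06,-0.1,-0.01,0,0,0],[1,-0.09,-0.14,-0.01,0,0,0],[1,-0.11,-0.18,-0.015,0,0,0]]' >/dev/null
python3 -m handwheel '[[1,0,-0.03,0,0,0,0],[1,0,-0.07,0,0,0,0],[1,0,-0.1,0,0,0,0],[1,0,-0.14,0,0,0,0],[1,0,-0.14,0,0,0,0]]'
python3 - <<'E'
from h import *
plan([.47,.05,.33],90)
shot('wrist','w1')
E
```

```text
t: 1.4
tcp_pos: [0.4534, 0.0842, 0.327]
orientation: [0.019, 3.141, -0.005]
ft_force: [0.3, -0.9, 0.4]
width: 0.0854
gripper_force: 0.0
tcp [0.4534 0.0842 0.327 ] w 0.0854 q7 1.27 t 1.4 F [ 0.3 -0.9  0.4] | shift mm [-17.  -34.   -2.9] turn [-0.2  0.  -0.7]
```

View pics/w1.png

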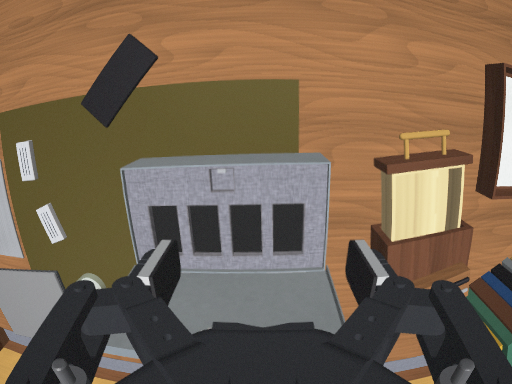

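```bash
python3 -m handwheel '[[1,0.02,0.03,0,0,0,-0.7],[1,0.03,0.07,0,0,0,-0.7],[1,0.03,0.1,0,0,0,-0.7],[1,0.03,0.14,0,0,0,-0.7],[1,0.03,0.16,0,0,0,-0.7]]' >/dev/null
python3 -m handwheel '[[1,0,0.02,0,0,0,0],[1,0,0.04,0,0,0,0],[1,0,0.05,0,0,0,0],[1,0,0.05,0,0,0,0],[1,0,0.05,0,0,0,0]]'
python3 - <<'E'
from h import *
plan([.42,.25,.33],90)
im2=shot('wrist','w2'); im1=cv2.imread('pics/w1.png')
cv2.imwrite('pics/c2.png',cv2.resize(im1[145:275,118:344],None,fx=3.5,fy=3.5,interpolation=cv2.INTER_CUBIC))
E
```

```text
t: 2.28
tcp_pos: [0.4224, 0.3033, 0.3264]
orientation: [0.021, -3.141, 0.002]
ft_force: [-0.3, -0.6, -0.2]
width: 0.0852
gripper_force: 0.0
tcp [0.4224 0.3033 0.3264] w 0.0852 q7 0.89 t 2.28 F [-0.3 -0.6 -0.2] | shift mm [  3.1 -53.2  -3.5] turn [-0.1 -0.   0.8]
```

View pics/c2.png

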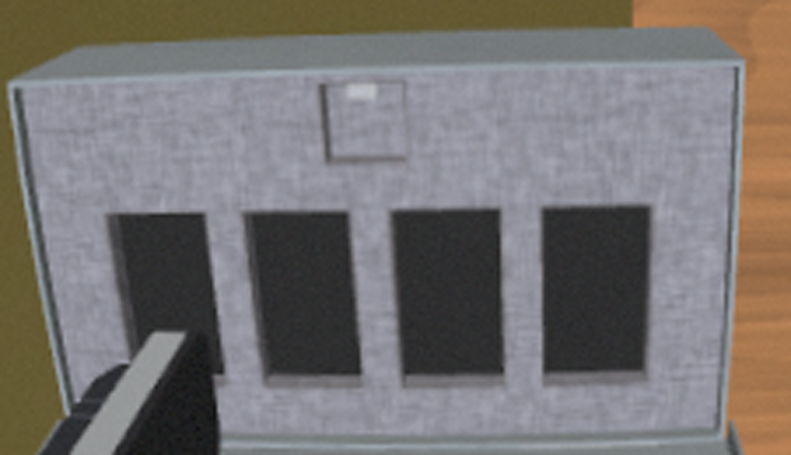

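View pics/w2.png

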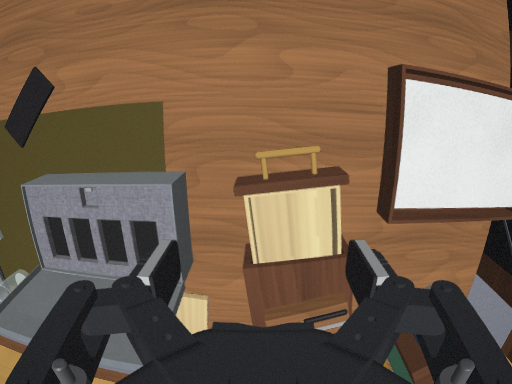

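Run:
```python
from h import *
from scipy.optimize import least_squares
np.set_printoptions(precision=4,suppress=True)
c1=lc('w1');c2=lc('w2')
px=lambda u,v:(118+u/3.5-.35,145+v/3.5-.35)
ys=[-93,-31,31,93]
m=1.5
ob=[((10,82),0,-85,-150,80),((742,62),0,-85,150,80),((735,438),0,85-2.5,147.5,80)]
Y=22.5+m;X=41.5+m
for i,pts in {1:[(243,212),(348,211),(362,382),(268,384)],2:[(391,210),(500,208),(505,383),(402,386)],3:[(542,206),(651,205),(648,382),(541,386)]}.items():
    for p,(sx,sy) in zip(pts,[(-1,-1),(-1,1),(1,1),(1,-1)]): ob.append((p,1,sx*X,ys[i]+sy*Y,72))
def mod(v):
    x,y,a,dx=v; P=[]
    for p,k,bx,by,bz in ob:
        bx=bx/1000+(dx if k else 0);by=by/1000
        P.append([x+bx*np.cos(a)-by*np.sin(a),y+bx*np.sin(a)+by*np.cos(a),bz/1000])
    return np.array(P)
uv=np.array([px(*o[0]) for o in ob])
s=least_squares(lambda v:(proj('wrist',mod(v),c1)-uv).ravel(),[.545,.025,0,.016],loss='soft_l1')
print(s.x,np.degrees(s.x[2])); print((proj('wrist',mod(s.x),c1)-uv).round(2))
# height check
f=lambda a,b:tri([(lambda q:(q[0],q[1][0]))(ray('wrist',a,c1)),(lambda q:(q[0],q[1][0]))(ray('wrist',b,c2))])
print('FL corner',f(px(742,62),(186,172.5)),'FR',f(px(10,82),(25,185)))
print('handle ends',f((402.5,136),(258,155)),f((447,133),(318,150)))
print('front panel top corners',f((376,157),(235,181)),f((470.5,153),(348,172)))
```

```text
[0.5436 0.0268 0.0112 0.0168] 0.6391647901531807
[[-0.65  0.34]
 [ 0.99 -0.06]
 [-4.65 -0.3 ]
 [-1.2  -0.97]
 [ 1.16 -1.15]
 [ 1.46  2.81]
 [-1.98  1.95]
 [-1.44 -1.02]
 [ 1.14 -1.07]
 [ 1.03  2.2 ]
 [-0.93  1.66]
 [-0.97 -0.7 ]
 [ 1.57 -1.16]
 [ 0.71  1.37]
 [-0.06  1.16]]
FL corner [0.4595 0.185  0.0301] FR [ 0.4655 -0.1344  0.0583]
handle ends [0.4207 0.2966 0.0497] [0.4117 0.3833 0.0467]
front panel top corners [0.4605 0.2613 0.0333] [0.4398 0.4264 0.0632]
```

```bash
python3 -m handwheel '[[1,0,-0.03,0.02,0,0,0.8],[1,0,-0.07,0.04,0,0,0.8],[1,0,-0.1,0.06,0,0,0.8],[1,-0.01,-0.14,0.08,0,0,0.8],[1,-0.02,-0.18,0.09,0,0,0.8]]' >/dev/null
python3 -m handwheel '[[1,0,-0.03,0,0,0,0],[1,0,-0.07,0,0,0,0],[1,0,-0.1,0,0,0,0],[1,0,-0.1,0,0,0,0],[1,0,-0.1,0,0,0,0]]'
cat > boxfit.py <<'E'
from h import *
from scipy.optimize import least_squares
np.set_printoptions(precision=4,suppress=True)
def fit(name,v0=(.5436,.0268,.0112,.0168)):
    im=cv2.imread('pics/%s.png'%name); c=lc(name); o=-c[3][:3,:3].T@c[3][:3,3]
    def rec(v,i,zf=False):
        x,y,a,dx=v; ca,sa=np.cos(a),np.sin(a); cb=[(o[0]-x)*ca+(o[1]-y)*sa,-(o[0]-x)*sa+(o[1]-y)*ca]
        yc=(-93,-31,31,93)[i]/1000
        # each side: plane edge depends on near/far
        L=[]
        for (sx,sy) in [(-1,-1),(-1,1),(1,1),(1,-1)]:
            L.append((dx+sx*.0415,yc+sy*.0225))
        return cb,yc,L
    def polys(v,i):
        cb,yc,L=rec(v,i); x,y,a,dx=v
        W=lambda p,z:[x+p[0]*np.cos(a)-p[1]*np.sin(a),y+p[0]*np.sin(a)+p[1]*np.cos(a),z]
        return proj('wrist',[W(p,.058) for p in L],c),proj('wrist',[W(p,.0705) for p in L],c)
    def mask(v,i,S=4):
        m=[]
        for q in polys(v,i):
            k=np.zeros((384*S,512*S),np.uint8); cv2.fillPoly(k,[np.round((q+.5)*S).astype(np.int32)],1); m.append(k)
        return m[0]&m[1]
    black=(im.max(axis=2)<62).astype(np.uint8)
    n,l,st,ce=cv2.connectedComponentsWithStats(black)
    obs={}
    for i in range(4):
        f,_=polys(v0,i); k=l[int(f[:,1].mean()),int(f[:,0].mean())]
        if k and 300<st[k,4]<8000:
            mk=np.argwhere(l==k)[:,::-1].astype(np.float32); rc=cv2.minAreaRect(mk); obs[i]=(ce[k],st[k,4],rc)
    def cen(v):
        e=[]
        for i in obs:
            p=np.argwhere(mask(v,i))[:,::-1]; e.append(p.mean(0)/4-.5+.125-0*.5)
        return np.array(e)
    O=np.array([obs[i][0] for i in obs])
    x=np.array(v0,float)
    def full(t): return np.r_[t,v0[3]]
    res=least_squares(lambda t:(cen([t[0],t[1],t[2],x[3]])-O).ravel(),x[:3],diff_step=[2e-3,4e-2,.5],x_scale=[1,1,1])
    t=res.x; v=[t[0],t[1],t[2],x[3]]
    print(name,'box fit',v,'resid px',(cen(v)-O).round(2).tolist())
    print('area obs/model',[(i,int(obs[i][1]),int(mask(v,i).sum()/16)) for i in obs])
    for i in range(4):
        yc=(-93,-31,31,93)[i]/1000; print('recess',i,[round(v[0]+v[3]*np.cos(v[2])-yc*np.sin(v[2]),4),round(v[1]+v[3]*np.sin(v[2])+yc*np.cos(v[2]),4)])
    return v,c
E
python3 - <<'E'
from boxfit import *
plan([.44,.03,.24],90)
im=shot('wrist','w3')
v,c=fit('w3')
cv2.imwrite('pics/c3.png',cv2.resize(im[90:310,80:430],None,fx=2.2,fy=2.2,interpolation=cv2.INTER_CUBIC))
E
```

```text
t: 3.17
tcp_pos: [0.4432, 0.0252, 0.2383]
orientation: [0.013, 3.141, 0.001]
ft_force: [0.6, 0.8, 0.3]
width: 0.0856
gripper_force: 0.0
tcp [0.4432 0.0252 0.2383] w 0.0856 q7 1.42 t 3.17 F [0.6 0.8 0.3] | shift mm [ 3.2  4.8 -1.7] turn [ 0.   0.  -0.5]
w3 box fit [np.float64(0.5438200754318372), np.float64(0.026303747696356832), np.float64(0.004539694978314787), np.float64(0.0168)] resid px [[0.27, -0.04], [-0.24, 0.07]]
area obs/model [(1, 1758, 1850), (2, 1786, 1848)]
recess 0 [np.float64(0.561), np.float64(-0.0666)]
recess 1 [np.float64(0.5608), np.float64(-0.0046)]
recess 2 [np.float64(0.5605), np.float64(0.0574)]
recess 3 [np.float64(0.5602), np.float64(0.1194)]
```

View pics/c3.png

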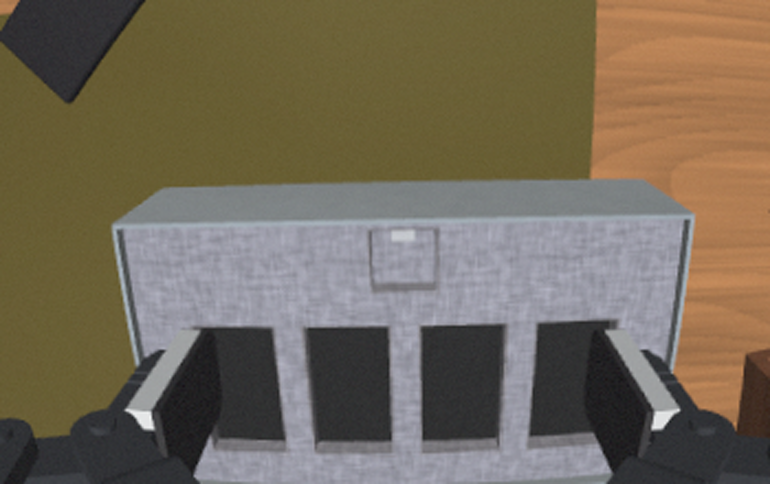

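Run:
```python
from h import *
np.set_printoptions(precision=4,suppress=True)
c=lc('w3'); ct=lc('top0'); q=lambda u,v:(80+u/2.2-.27,90+v/2.2-.27)
A=onz('wrist',[q(115,227),q(692,216)],.08,c); print(A,np.degrees(np.arctan2(*(A[0]-A[1])[[0,1]])) , A.mean(0))
A=onz('wrist',[q(275,327),q(308,327),q(388,326),q(422,326),q(504,324),q(537,323)],.072,c);print(A,np.polyfit(A[:,1],A[:,0],1))
f=lambda n,a,b:(lambda s:(s[0],s[1][0]))(ray(n,a,b))
print(tri([f('wrist',q(115,227),c),f('top',(273-.4,216.5),ct)]),tri([f('wrist',q(692,216),c),f('top',(191.3,216),ct)]))
plan([.48,-.35,.24],90)
plan([.5838,-.356,.2],108.6)
```

```text
[[ 0.461  -0.1225  0.08  ]
 [ 0.4573  0.1742  0.08  ]] 179.28029614097534 [0.4592 0.0258 0.08  ]
[[ 0.5194 -0.0424  0.072 ]
 [ 0.5192 -0.0246  0.072 ]
 [ 0.5185  0.0176  0.072 ]
 [ 0.5187  0.0353  0.072 ]
 [ 0.5183  0.0786  0.072 ]
 [ 0.5182  0.0964  0.072 ]] [-0.0087  0.5189]
[ 0.4606 -0.1247  0.0771] [0.4547 0.1719 0.086 ]
tcp [0.4433 0.0272 0.2383] w 0.0857 q7 1.42 t 3.22 F [ 0.5  0.  -0.1] | shift mm [ -38.4 -377.    -2.1] turn [ 0.1  0.  -0.3]
tcp [0.4433 0.0272 0.2383] w 0.0857 q7 1.42 t 3.22 F [ 0.5  0.  -0.1] | shift mm [-142.2 -382.6   37.9] turn [  0.1   0.  -18.9]
```

```bash
python3 -m handwheel '[[1,0,-0.04,0,0,0,0],[1,0,-0.08,0,0,0,0],[1,-0.01,-0.12,0,0,0,0],[1,-0.02,-0.16,0,0,0,0],[1,-0.03,-0.2,0,0,0,0]]' >/dev/null
python3 -m handwheel '[[1,0,-0.04,0,0,0,0],[1,0,-0.08,0,0,0,0],[1,-0.0,-0.12,0,0,0,0],[1,-0.0,-0.16,0,0,0,0],[1,-0.0,-0.18,0,0,0,0]]'
cat > drv.py <<'E'
from h import *
np.set_printoptions(precision=4,suppress=True)
def drives(n,name,z=.014,thr=105):
    im=cv2.imread('pics/%s.png'%name); c=lc(name); hsv=cv2.cvtColor(im,cv2.COLOR_BGR2HSV)
    m=((im.min(axis=2)>thr)).astype(np.uint8); m=cv2.morphologyEx(m,cv2.MORPH_CLOSE,np.ones((3,3)))
    k,l,st,ce=cv2.connectedComponentsWithStats(m); out=[]
    for i in range(1,k):
        if st[i,4]<60 or st[i,4]>9000: continue
        p=np.argwhere(l==i)[:,::-1].astype(float); P=onz(n,p,z,c)[:,:2].astype(np.float32)
        rc=cv2.minAreaRect(P*1000); w,h=rc[1]
        if not(68<max(w,h)<92 and 35<min(w,h)<55): continue
        bp=cv2.boxPoints(rc); e=max([bp[1]-bp[0],bp[2]-bp[1]],key=np.linalg.norm); a=np.degrees(np.arctan2(e[1],e[0]))%180
        out.append((rc[0][0]/1000,rc[0][1]/1000,a)); print(name,'drive',np.array(rc[0])/1000,'size',rc[1],'long axis deg',round(a,1),'px',ce[i])
    return out
E
python3 - <<'E'
from drv import *
plan([.48,-.35,.24],90)
shot('wrist','w4'); drives('wrist','w4')
shot('top','top4'); drives('top','top4')
E
```

```text
t: 4.05
tcp_pos: [0.4725, -0.3559, 0.238]
orientation: [-0.006, -3.141, 0.005]
ft_force: [-0.2, 0.2, 0.5]
width: 0.0853
gripper_force: 0.0
tcp [ 0.4725 -0.3559  0.238 ] w 0.0853 q7 2.35 t 4.05 F [-0.2  0.2  0.5] | shift mm [-7.4  5.9 -2.1] turn [-0.2 -0.  -0.2]
w4 drive [ 0.4483 -0.3936] size (80.51219940185547, 42.812015533447266) long axis deg 2.0 px [232.8332 143.9665]
w4 drive [ 0.5806 -0.3565] size (83.97158813476562, 42.95505142211914) long axis deg 18.5 px [262.3209 239.6826]
w4 drive [ 0.718  -0.2759] size (85.03034973144531, 49.170475006103516) long axis deg 70.0 px [308.2323 315.32  ]
top4 drive [ 0.5838 -0.356 ] size (80.82469940185547, 42.82087326049805) long axis deg 18.6 px [332.9042 186.1625]
```

View pics/w4.png

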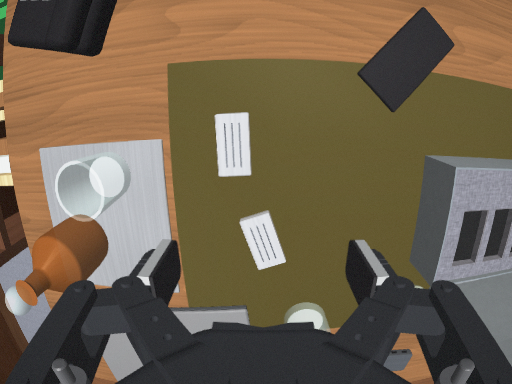

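Run:
```python
from drv import *
f=lambda n,a,b:(lambda s:(s[0],s[1][0]))(ray(n,a,lc(b)))
print(tri([f('wrist',(262.3,239.7),'w4'),f('top',(332.9,186.2),'top4')]),tri([f('wrist',(232.8,144),'w4'),f('top',(342.5,221.),'top4')]))
plan([.583,-.3565,.1],108.5)
```

```text
[ 0.585  -0.3576  0.0007] [ 0.4518 -0.3969 -0.0126]
tcp [ 0.4722 -0.3554  0.2378] w 0.0856 q7 2.34 t 4.15 F [-0.3  0.  -1.4] | shift mm [-110.9   -0.   137.7] turn [ -0.1  -0.1 -18.9]
```

```bash
python3 -m handwheel '[[0.65,-0.025,0,0.03,0,0,-6],[0.65,-0.05,0,0.06,0,0,-12],[0.65,-0.075,0,0.09,0,0,-18.9],[0.65,-0.1,0,0.12,0,0,-18.9],[0.65,-0.111,0,0.138,0,0,-18.9]]' >/dev/null
python3 -m handwheel '[[0.65,0,0,0,0,0,0],[0.65,0,0,0,0,0,0],[0.65,0,0,0,0,0,0],[0.65,0,0,0,0,0,0],[0.65,0,0,0,0,0,0]]'
python3 - <<'E'
from drv import *
print(yaw())
shot('wrist','w5'); 
for d in drives('wrist','w5'): plan([d[0],d[1],.005],d[2]+90)
E
```

```text
t: 4.98
tcp_pos: [0.584, -0.3528, 0.1022]
orientation: [-0.512, 3.097, -0.002]
ft_force: [0.6, -1.6, 0.1]
width: 0.0557
gripper_force: 0.0
108.7567565925438
w5 drive [ 0.5821 -0.3567] size (80.61441040039062, 42.08867645263672) long axis deg 18.5 px [258.6195 189.1823]
tcp [ 0.584  -0.3527  0.1019] w 0.0555 q7 2.64 t 5.03 F [-0.5 -0.6  0.4] | shift mm [ 3.3 -2.9 96.9] turn [-0.1  0.1  0.2]
```

View pics/w5.png

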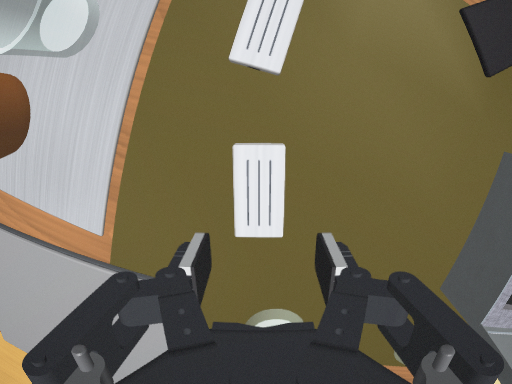

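```bash
python3 -m handwheel '[[0.65,0.003,-0.003,0.03,0,0,0.2],[0.65,0.0033,-0.003,0.06,0,0,0.2],[0.65,0.0033,-0.003,0.085,0,0,0.2],[0.65,0.0033,-0.003,0.0965,0,0,0.2],[0.65,0.0033,-0.003,0.0965,0,0,0.2]]' 50 | tail -6
python3 - <<'E'
from drv import *
plan([.5821,-.3567,.005],108.5)
E
```

```text
t: 5.45
tcp_pos: [0.58, -0.3547, 0.0011]
orientation: [0.507, -3.097, -0.005]
ft_force: [0.1, 0.6, -0.8]
width: 0.0558
gripper_force: 0.0
tcp [ 0.58   -0.3547  0.0011] w 0.0558 q7 2.69 t 5.45 F [ 0.1  0.6 -0.8] | shift mm [-1.4 -2.6 -3.9] turn [ 0.2 -0.2  0.1]
```

```bash
python3 -m handwheel '[[0.65,0,0,0,0,0,0],[0.65,0,0,0,0,0,0],[0.65,0,0,0,0,0,0],[0.65,0,0,0,0,0,0],[0.65,0,0,0,0,0,0]]' 50 | sed -n '1,4p'
python3 - <<'E'
from drv import *
for i in range(3): plan([.5821,-.3567,.005],108.5); eyes.get_image('top')
E
```

```text
t: 5.87
tcp_pos: [0.5826, -0.3563, 0.0048]
orientation: [-0.508, 3.098, -0.002]
ft_force: [0.5, 0.3, -1.0]
tcp [ 0.5826 -0.3563  0.0048] w 0.0555 q7 2.69 t 5.87 F [ 0.5  0.3 -1. ] | shift mm [ 0.7 -0.2 -0.3] turn [-0.1  0.1  0.1]
tcp [ 0.5825 -0.3561  0.0044] w 0.0558 q7 2.69 t 5.92 F [ 0.  -0.7 -1.1] | shift mm [ 0.5 -0.4 -0.6] turn [-0.1  0.1  0.1]
tcp [ 0.5823 -0.356   0.0041] w 0.0556 q7 2.69 t 5.97 F [-0.5 -0.   0.3] | shift mm [ 0.4 -0.6 -0.9] turn [-0.   0.   0.1]
```

```bash
python3 -m handwheel '[[0.45,0,0,0,0,0,0],[0.4,0,0,0,0,0,0],[0.35,0,0,0,0,0,0],[0.35,0,0,0,0,0,0],[0.35,0,0,0,0,0,0]]' 50 | grep -E 'width|grip|tcp'
python3 -m handwheel '[[0.35,0,0,0,0,0,0],[0.35,0,0,-0.01,0,0,0],[0.35,0,0,-0.03,0,0,0],[0.35,0,0,-0.06,0,0,0],[0.35,0,0,-0.1,0,0,0]]' 50 | grep -E 'width|grip|tcp'
python3 - <<'E'
from drv import *
plan([.5608,-.0046,.16],90.5)
E
```

```text
tcp_pos: [0.5823, -0.3563, 0.004]
width: 0.0404
gripper_force: 51.4
tcp_pos: [0.5794, -0.3539, 0.1012]
width: 0.0405
gripper_force: 50.9
tcp [ 0.5794 -0.3539  0.1012] w 0.0405 q7 2.64 t 6.85 F [ 0.8 -0.2 -1.2] | shift mm [-93.6 337.3 -57.3] turn [ 0.3 -0.4 18.1]
```

```bash
python3 -m handwheel '[[0.35,-0.01,0.037,-0.03,0,0,6],[0.35,-0.02,0.074,-0.057,0,0,12],[0.35,-0.03,0.11,-0.057,0,0,18],[0.35,-0.04,0.145,-0.057,0,0,18],[0.35,-0.05,0.18,-0.057,0,0,18]]' 50 | grep -E 'width|grip|tcp'
python3 - <<'E'
from drv import *
plan([.5608,-.0046,.13],90.5)
E
```

```text
tcp_pos: [0.5714, -0.1666, 0.1612]
width: 0.04
gripper_force: 51.0
tcp [ 0.5714 -0.1666  0.1612] w 0.04 q7 2.04 t 7.27 F [ 0.8  0.5 -0.5] | shift mm [  8.8 162.   31.4] turn [0.1 0.  0.1]
```

```bash
python3 -m handwheel '[[0.35,0.008,0.03,0,0,0,0],[0.35,0.009,0.07,0.0,0,0,0],[0.35,0.009,0.11,0.0,0,0,0],[0.35,0.009,0.145,0.02,0,0,0],[0.35,0.009,0.16,0.031,0,0,0]]' 50 | grep -E 'grip|tcp'
python3 -m handwheel '[[0.35,0,0,0,0,0,0],[0.35,0,0,0,0,0,0],[0.35,0,0,0,0,0,0],[0.35,0,0,0,0,0,0],[0.35,0,0,0,0,0,0]]' 50 | grep -E 'grip|tcp'
python3 - <<'E'
from drv import *
plan([.5608,-.0046,.13],90.5)
im=shot('wrist','w6'); cv2.imwrite('pics/c6.png',cv2.resize(im[60:300,120:420],None,fx=2.5,fy=2.5,interpolation=cv2.INTER_CUBIC))
E
```

```text
tcp_pos: [0.56, -0.0023, 0.1283]
gripper_force: 51.0
tcp_pos: [0.5615, -0.0117, 0.1302]
gripper_force: 51.0
tcp [ 0.5615 -0.0117  0.1302] w 0.0402 q7 1.76 t 8.1 F [ 0.   0.2 -0.6] | shift mm [0.6 7.1 0.2] turn [-0.   0.1 -0.1]
```

View pics/c6.png

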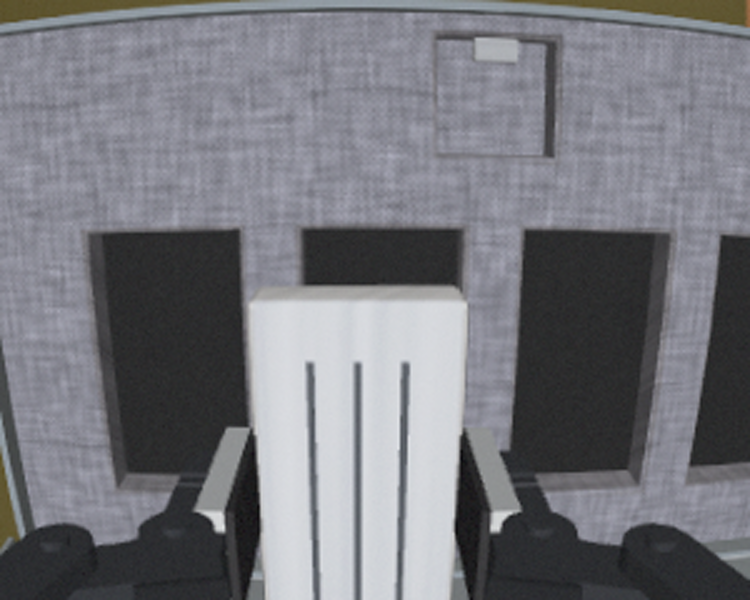

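Run:
```python
from drv import *
c=lc('w6'); q=lambda u,v:(120+u/2.5-.3,60+v/2.5-.3)
print('drive front top',onz('wrist',[q(250,300),q(466,300)],.140,c),'bot',onz('wrist',[q(258,288),q(460,288)],.126,c))
print('rec1 front mouth',onz('wrist',[q(302,229),q(463,229)],.072,c))
A=onz('wrist',[q(90,233),q(241,230),q(522,230),q(670,233)],.072,c);print(A,'rec1 mid from 0R,2L',A[1:3].mean(0),'mid 0L 2R',A[[0,3]].mean(0))
B=onz('wrist',[q(115,488),q(640,483)],.072,c); print('back corners',B,B.mean(0))
```

```text
drive front top [[ 0.5223 -0.0318  0.14  ]
 [ 0.5219  0.0084  0.14  ]] bot [[ 0.5234 -0.0321  0.126 ]
 [ 0.523   0.0092  0.126 ]]
rec1 front mouth [[ 0.5199 -0.027   0.072 ]
 [ 0.5193  0.0172  0.072 ]]
[[ 0.5204 -0.0881  0.072 ]
 [ 0.5201 -0.0439  0.072 ]
 [ 0.5192  0.0339  0.072 ]
 [ 0.5184  0.0788  0.072 ]] rec1 mid from 0R,2L [ 0.5197 -0.005   0.072 ] mid 0L 2R [ 0.5194 -0.0046  0.072 ]
back corners [[ 0.6021 -0.0886  0.072 ]
 [ 0.5995  0.0802  0.072 ]] [ 0.6008 -0.0042  0.072 ]
```

```bash
python3 -m handwheel '[[0.35,0.0015,0.0069,0,0,0,0],[0.35,0.0015,0.0069,0.02,0,0,0],[0.35,0.0015,0.0069,0.03,0,0,0],[0.35,0.0015,0.0069,0.04,0,0,0],[0.35,0.0015,0.0069,0.047,0,0,0]]' 50 | grep -E 'grip|tcp'
python3 -m handwheel '[[0.35,0,0,0,0,0,0],[0.35,0,0,0,0,0,0],[0.35,0,0,0,0,0,0],[0.35,0,0,0,0,0,0],[0.35,0,0,0,0,0,0]]' 50 | grep -E 'grip|tcp'
python3 - <<'E'
from drv import *
plan([.5600,-.0048,.07],90.5)
E
```

```text
tcp_pos: [0.5588, -0.0026, 0.0813]
gripper_force: 51.0
tcp_pos: [0.56, -0.0027, 0.0831]
gripper_force: 51.0
tcp [ 0.56   -0.0027  0.0831] w 0.0406 q7 1.79 t 8.98 F [ 0.1 -0.4 -0.6] | shift mm [ 0.1 -2.1 13.1] turn [0.  0.1 0.1]
```

```bash
python3 -m handwheel '[[0.35,0,-0.002,0,0,0,0],[0.35,0,-0.002,0.002,0,0,0],[0.35,0,-0.002,0.004,0,0,0],[0.35,0,-0.002,0.006,0,0,0],[0.35,0,-0.002,0.006,0,0,0]]' 50 | grep -E 'force|tcp'
python3 -m handwheel '[[0.35,0,0,0.002,0,0,0],[0.35,0,0,0.004,0,0,0],[0.35,0,0,0.004,0,0,0],[0.35,0,0,0.004,0,0,0],[0.35,0,0,0.004,0,0,0]]' 50 | grep -E 'force|tcp'
python3 - <<'E'
from drv import *
plan([.5600,-.0048,.07],90.5)
E
```

```text
tcp_pos: [0.5591, -0.0045, 0.076]
ft_force: [-0.2, -0.5, -0.5]
gripper_force: 51.0
tcp_pos: [0.5596, -0.0046, 0.0725]
ft_force: [0.4, 0.3, -0.7]
gripper_force: 51.0
tcp [ 0.5596 -0.0046  0.0725] w 0.0405 q7 1.8 t 9.82 F [ 0.4  0.3 -0.7] | shift mm [-0.4 -0.2  2.5] turn [0.  0.  0.1]
```

```bash
for i in 1 2 3; do python3 -m handwheel '[[0.35,0,0,0.001,0,0,0],[0.35,0,0,0.002,0,0,0],[0.35,0,0,0.002,0,0,0],[0.35,0,0,0.002,0,0,0],[0.35,0,0,0.002,0,0,0]]' 50 | grep -E 'force|tcp'; done
```

```text
tcp_pos: [0.5597, -0.0046, 0.0707]
ft_force: [-0.7, 1.1, 0.6]
gripper_force: 52.2
tcp_pos: [0.5598, -0.0046, 0.0706]
ft_force: [-5.7, 1.2, 15.2]
gripper_force: 60.2
tcp_pos: [0.5598, -0.0046, 0.0705]
ft_force: [-10.2, 1.0, 29.8]
gripper_force: 68.1
```

```bash
python3 -m handwheel '[[0.35,0,0,-0.004,0,0,0],[0.35,0,0,-0.004,0,0,0],[0.55,0,0,-0.004,0,0,0],[0.6,0,0,-0.004,0,0,0],[0.6,0,0,-0.004,0,0,0]]' 50 | grep -E 'force|tcp|width'
python3 -m handwheel '[[0.6,0,0,0,0,0,0],[0.6,0,0,-0.01,0,0,0],[0.6,0,0,-0.03,0,0,0],[0.5,0,0,-0.05,0,0,0],[0.5,0,0,-0.05,0,0,0]]' 50 | grep -E 'force|tcp|width'
python3 - <<'E'
from drv import *
plan([.5600,-.0048,.12],90.5)
im=shot('wrist','w7'); cv2.imwrite('pics/c7.png',cv2.resize(im[60:300,120:420],None,fx=2.,fy=2.,interpolation=cv2.INTER_CUBIC))
E
```

```text
tcp_pos: [0.5592, -0.0046, 0.07]
ft_force: [0.5, -1.0, -0.7]
width: 0.0511
gripper_force: 0.0
tcp_pos: [0.5625, -0.0051, 0.1246]
ft_force: [0.1, -0.4, -0.4]
width: 0.0429
gripper_force: 0.0
tcp [ 0.5625 -0.0051  0.1246] w 0.0429 q7 1.76 t 11.9 F [ 0.1 -0.4 -0.4] | shift mm [2.6 0.3 4.6] turn [0.  0.4 0.1]
```

View pics/c7.png

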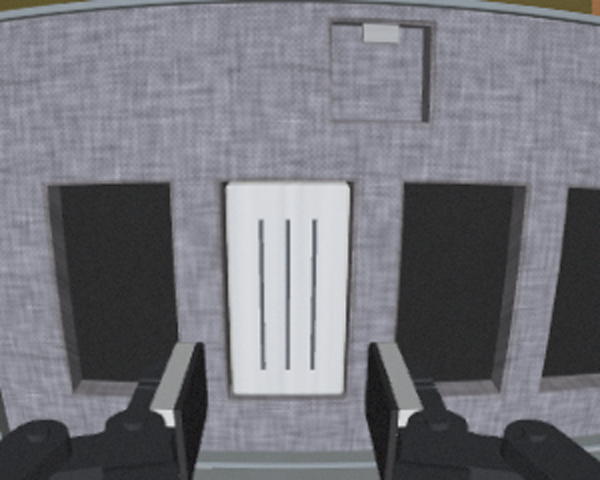

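```bash
python3 -m handwheel '[[0,0.001,0,0,0,0,0],[0,0.001,0,0.01,0,0,0],[0,0.001,0,0.02,0,0,0],[0,0.001,0,0.03,0,0,0],[0,0.001,0,0.04,0,0,0]]' 50 | grep -E 'force|tcp|width'
python3 -m handwheel '[[0,0,0,0.001,0,0,0],[0,0,0,0.002,0,0,0],[0,0,0,0.003,0,0,0],[0,0,0,0.003,0,0,0],[0,0,0,0.003,0,0,0]]' 50 | grep -E 'force|tcp|width'
python3 -m handwheel '[[0,0,0,0.001,0,0,0],[0,0,0,0.002,0,0,0],[0,0,0,0.004,0,0,0],[0,0,0,0.004,0,0,0],[0,0,0,0.004,0,0,0]]' 50 | grep -E 'force|tcp|width'
```

```text
tcp_pos: [0.5574, -0.0046, 0.0783]
ft_force: [-0.8, 0.3, 0.4]
width: -0.0001
gripper_force: 0.0
tcp_pos: [0.5589, -0.0047, 0.0779]
ft_force: [-0.0, 0.1, 0.3]
width: 0.0001
gripper_force: 0.0
tcp_pos: [0.5584, -0.0046, 0.0734]
ft_force: [0.0, -0.2, 0.1]
width: -0.0002
gripper_force: 0.0
```

```bash
python3 -m handwheel '[[0,0,0,0.001,0,0,0],[0,0,0,0.002,0,0,0],[0,0,0,0.002,0,0,0],[0,0,0,0.002,0,0,0],[0,0,0,0.002,0,0,0]]' 50 | grep -E 'force|tcp'
python3 -m handwheel '[[0,0,0,0.0005,0,0,0],[0,0,0,0.001,0,0,0],[0,0,0,0.001,0,0,0],[0,0,0,0.001,0,0,0],[0,0,0,0.001,0,0,0]]' 50 | grep -E 'force|tcp'
```

```text
tcp_pos: [0.5587, -0.0046, 0.0721]
ft_force: [-1.7, -0.3, 5.2]
gripper_force: 2.7
tcp_pos: [0.5587, -0.0046, 0.072]
ft_force: [-4.6, 0.2, 12.9]
gripper_force: 6.2
```

```bash
python3 -m handwheel '[[0.3,0,0,-0.04,0,0,0],[0.65,0,0,-0.08,0,0,0],[0.65,0.02,-0.03,-0.09,0,0,0],[0.65,0.04,-0.06,-0.09,0,0,0],[0.65,0.06,-0.1,-0.09,0,0,0]]' 50 | grep -E 'tcp'
python3 -m handwheel '[[0.65,0.01,-0.04,0,0,0,0],[0.65,0.02,-0.08,0,0,0,0],[0.65,0.03,-0.12,0,0,0,0],[0.65,0.04,-0.16,0,0,0,0],[0.65,0.05,-0.2,0,0,0,-1.5]]' 50 | grep -E 'tcp'
python3 -m handwheel '[[0.65,0,-0.04,0.01,0,0,0],[0.65,0,-0.08,0.03,0,0,0],[0.65,0,-0.09,0.05,0,0,0],[0.65,0,-0.09,0.06,0,0,0],[0.65,0,-0.09,0.06,0,0,0]]' 50 | grep -E 'tcp'
python3 -m handwheel '[[0.65,0,0,0,0,0,0],[0.65,0,0,0,0,0,0],[0.65,0,0,0,0,0,0],[0.65,0,0,0,0,0,0],[0.65,0,0,0,0,0,0]]' 50 | grep -E 'tcp'
python3 - <<'E'
from drv import *
shot('wrist','w8'); 
for d in drives('wrist','w8'): plan([d[0],d[1],.004],d[2]+90)
E
```

```text
tcp_pos: [0.5014, -0.1018, 0.1616]
tcp_pos: [0.4524, -0.3047, 0.1605]
tcp_pos: [0.4545, -0.3918, 0.0975]
tcp_pos: [0.4573, -0.3924, 0.1014]
w8 drive [ 0.4643 -0.4205] size (81.63318634033203, 41.56670379638672) long axis deg 1.8 px [228.7275 199.494 ]
tcp [ 0.4571 -0.3925  0.1012] w 0.0557 q7 2.58 t 15.75 F [ 0.3  0.3 -0.8] | shift mm [ -6.  -28.2  97.2] turn [-0.   0.1  0.3]
```

```bash
python3 -m handwheel '[[0.65,-0.006,-0.028,0,0,0,0.2],[0.65,-0.006,-0.028,0.02,0,0,0.2],[0.65,-0.006,-0.028,0.03,0,0,0.2],[0.65,-0.006,-0.028,0.03,0,0,0.2],[0.65,-0.006,-0.028,0.03,0,0,0.2]]' 50 | grep -E 'tcp'
python3 -m handwheel '[[0.65,0,0,0,0,0,0],[0.65,0,0,0,0,0,0],[0.65,0,0,0,0,0,0],[0.65,0,0,0,0,0,0],[0.65,0,0,0,0,0,0]]' 50 | grep -E 'tcp'
python3 - <<'E'
from drv import *
shot('wrist','w9'); 
for d in drives('wrist','w9'): plan([d[0],d[1],.004],d[2]+90)
E
```

```text
tcp_pos: [0.463, -0.4194, 0.0697]
tcp_pos: [0.4637, -0.4207, 0.0709]
w9 drive [ 0.4641 -0.4207] size (80.96710968017578, 41.90816116333008) long axis deg 2.0 px [262.4073 205.6268]
tcp [ 0.4637 -0.4207  0.0708] w 0.0552 q7 2.63 t 16.63 F [-0.3 -0.1 -0.3] | shift mm [-0.4  0.1 66.8] turn [-0.   0.  -0.1]
```

```bash
python3 -m handwheel '[[0.65,0,0,0.03,0,0,0],[0.65,0,0,0.055,0,0,0],[0.65,0,0,0.065,0,0,0],[0.65,0,0,0.0665,0,0,0],[0.65,0,0,0.0665,0,0,0]]' 50 | grep -E 'tcp'
python3 -m handwheel '[[0.65,0,0,0,0,0,0],[0.65,0,0,0,0,0,0],[0.65,0,0,0,0,0,0],[0.45,0,0,0,0,0,0],[0.35,0,0,0,0,0,0]]' 50 | grep -E 'tcp'
python3 -m handwheel '[[0.35,0,0,0,0,0,0],[0.35,0,0,0,0,0,0],[0.35,0,0,-0.01,0,0,0],[0.35,0,0,-0.04,0,0,0],[0.35,0,0,-0.08,0,0,0]]' 50 | grep -E 'tcp|grip|width'
python3 - <<'E'
from drv import *
plan([.56,.0572,.16],90.5)
E
```

```text
tcp_pos: [0.4632, -0.4208, 0.0038]
tcp_pos: [0.4641, -0.4214, 0.0052]
tcp_pos: [0.4614, -0.4183, 0.082]
width: 0.0403
gripper_force: 50.8
tcp [ 0.4614 -0.4183  0.082 ] w 0.0403 q7 2.62 t 17.88 F [ 0.3  0.4 -0.2] | shift mm [-114.1  472.3  -76.3] turn [ 0.3 -0.3  1.4]
```

```bash
python3 -m handwheel '[[0.35,0,0.02,-0.04,0,0,1.5],[0.35,-0.02,0.05,-0.08,0,0,1.5],[0.35,-0.04,0.09,-0.08,0,0,1.5],[0.35,-0.06,0.13,-0.08,0,0,1.5],[0.35,-0.08,0.165,-0.08,0,0,1.5]]' 50 | grep -E 'tcp'
python3 -m handwheel '[[0.35,-0.01,0.04,0,0,0,0],[0.35,-0.02,0.08,0,0,0,0],[0.35,-0.034,0.12,0,0,0,0],[0.35,-0.034,0.16,0,0,0,0],[0.35,-0.034,0.2,0,0,0,0]]' 50 | grep -E 'tcp'
python3 -m handwheel '[[0.35,0,0.04,0,0,0,0],[0.35,0,0.08,0,0,0,0],[0.35,0,0.107,0.02,0,0,0],[0.35,0,0.107,0.03,0,0,0],[0.35,0,0.107,0.03,0,0,0]]' 50 | grep -E 'tcp'
python3 -m handwheel '[[0.35,0,0,0,0,0,0],[0.35,0,0,0,0,0,0],[0.35,0,0,0,0,0,0],[0.35,0,0,0,0,0,0],[0.35,0,0,0,0,0,0]]' 50 | grep -E 'tcp|grip'
python3 - <<'E'
from drv import *
plan([.56,.0572,.13],90.5)
E
```

```text
tcp_pos: [0.5315, -0.2658, 0.1656]
tcp_pos: [0.5635, -0.0643, 0.164]
tcp_pos: [0.5602, 0.0429, 0.1315]
tcp_pos: [0.5631, 0.0393, 0.1344]
gripper_force: 50.9
tcp [0.5631 0.0393 0.1344] w 0.0403 q7 1.69 t 19.55 F [ 0.2  0.  -0.6] | shift mm [ 3.  17.9  4.4] turn [ 0.   0.1 -0.2]
```

```bash
python3 -m handwheel '[[0.35,0.003,0.018,0,0,0,0],[0.35,0.003,0.018,0.01,0,0,0],[0.35,0.003,0.018,0.03,0,0,0],[0.35,0.003,0.018,0.04,0,0,0],[0.35,0.003,0.018,0.049,0,0,0]]' 50 | grep -E 'tcp'
python3 -m handwheel '[[0.35,0,0,0,0,0,0],[0.35,0,0,0,0,0,0],[0.35,0,0,0,0,0,0],[0.35,0,0,0,0,0,0],[0.35,0,0,0,0,0,0]]' 50 | grep -E 'tcp|grip'
python3 - <<'E'
from drv import *
plan([.5602,.0572,.07],90.5)
E
```

```text
tcp_pos: [0.5587, 0.0577, 0.0832]
tcp_pos: [0.5602, 0.0583, 0.0855]
gripper_force: 50.8
tcp [0.5602 0.0583 0.0855] w 0.0404 q7 1.7 t 20.38 F [ 0.4 -0.1 -1.3] | shift mm [-0.  -1.1 15.5] turn [ 0.   0.1 -0.1]
```

```bash
python3 -m handwheel '[[0.35,0,-0.0011,0,0,0,0],[0.35,0,-0.0011,0.003,0,0,0],[0.35,0,-0.0011,0.006,0,0,0],[0.35,0,-0.0011,0.008,0,0,0],[0.35,0,-0.0011,0.008,0,0,0]]' 50 | grep -E 'force|tcp'
python3 -m handwheel '[[0.35,0,0,0.001,0,0,0],[0.35,0,0,0.002,0,0,0],[0.35,0,0,0.003,0,0,0],[0.35,0,0,0.004,0,0,0],[0.35,0,0,0.004,0,0,0]]' 50 | grep -E 'force|tcp'
for i in 1 2; do python3 -m handwheel '[[0.35,0,0,0.0005,0,0,0],[0.35,0,0,0.001,0,0,0],[0.35,0,0,0.0015,0,0,0],[0.35,0,0,0.0015,0,0,0],[0.35,0,0,0.0015,0,0,0]]' 50 | grep -E 'ft_force|tcp'; done
```

```text
tcp_pos: [0.559, 0.0572, 0.0761]
ft_force: [0.5, 0.1, -0.8]
gripper_force: 50.9
tcp_pos: [0.5594, 0.0572, 0.0726]
ft_force: [0.4, -0.3, -1.0]
gripper_force: 50.9
tcp_pos: [0.5595, 0.0572, 0.0713]
ft_force: [-0.3, -0.0, -0.8]
tcp_pos: [0.5597, 0.0572, 0.0707]
ft_force: [-1.9, -0.7, 6.7]
```

Touching the tray with the tips; release, rise, shut and press.

```bash
python3 -m handwheel '[[0.35,0,0,-0.002,0,0,0],[0.35,0,0,-0.002,0,0,0],[0.55,0,0,-0.002,0,0,0],[0.6,0,0,-0.002,0,0,0],[0.6,0,0,-0.002,0,0,0]]' 50 | grep -E 'tcp|width'
python3 -m handwheel '[[0.6,0,0,0,0,0,0],[0.6,0,0,-0.01,0,0,0],[0.6,0,0,-0.03,0,0,0],[0.3,0,0,-0.03,0,0,0],[0,0,0,-0.03,0,0,0]]' 50 | grep -E 'tcp|width'
python3 -m handwheel '[[0,0,0,0,0,0,0],[0,0,0,0,0,0,0],[0,0,0,0.01,0,0,0],[0,0,0,0.02,0,0,0],[0,0,0,0.024,0,0,0]]' 50 | grep -E 'ft_force|tcp|width'
python3 -m handwheel '[[0,0,0,0,0,0,0],[0,0,0,0,0,0,0],[0,0,0,0,0,0,0],[0,0,0,0,0,0,0],[0,0,0,0,0,0,0]]' 50 | grep -E 'ft_force|tcp|width'
```

```text
tcp_pos: [0.5595, 0.0572, 0.0717]
width: 0.0509
tcp_pos: [0.5607, 0.0573, 0.1033]
width: 0.0281
tcp_pos: [0.5579, 0.0572, 0.0754]
ft_force: [-0.3, -0.3, -0.5]
width: 0.0002
tcp_pos: [0.5599, 0.0572, 0.0781]
ft_force: [0.2, -0.3, -0.2]
width: -0.0003
```

```bash
python3 -m handwheel '[[0,0,0,0.001,0,0,0],[0,0,0,0.002,0,0,0],[0,0,0,0.003,0,0,0],[0,0,0,0.004,0,0,0],[0,0,0,0.0045,0,0,0]]' 50 | grep -E 'ft_force|tcp'
for i in 1 2; do python3 -m handwheel '[[0,0,0,0.0005,0,0,0],[0,0,0,0.001,0,0,0],[0,0,0,0.0015,0,0,0],[0,0,0,0.002,0,0,0],[0,0,0,0.002,0,0,0]]' 50 | grep -E 'ft_force|tcp'; done
```

```text
tcp_pos: [0.5594, 0.0572, 0.0731]
ft_force: [-0.9, -0.4, 0.1]
tcp_pos: [0.5596, 0.0572, 0.0721]
ft_force: [-1.5, 0.4, 7.1]
tcp_pos: [0.5596, 0.0572, 0.072]
ft_force: [-7.8, -0.1, 20.6]
```

```bash
python3 - <<'E'
from h import *
c=lc('top0')
for z in(.24,.25,.255): print(z,onz('top',[(185,159.2),(275.5,159.2)],z,c))
for th in(1.6,1.7,1.8,1.9): print(th,.6286-.174*np.cos(th),.0805+.174*np.sin(th))
plan([.72,.1,.33],90)
E
python3 -m handwheel '[[0,0,0,-0.04,0,0,0],[0,0,0,-0.08,0,0,0],[0,0,0,-0.12,0,0,0],[0,0,0.02,-0.16,0,0,0],[0,0,0.04,-0.2,0,0,0]]' 50 | grep -E 'tcp'
python3 -m handwheel '[[0,0,0,-0.04,0,0,0],[0,0,0,-0.07,0,0,0],[0,-0.03,0,-0.07,0,0,0],[0,-0.06,0,-0.07,0,0,0],[0,-0.1,0,-0.07,0,0,0]]' 50 | grep -E 'tcp'
python3 - <<'E'
from h import *
plan([.735,.1,.34],90)
print(r.sense()['joint_pos'].round(2))
E
```

```text
0.24 [[ 0.63888912  0.17908828  0.24      ]
 [ 0.64599206 -0.12729529  0.24      ]]
0.25 [[ 0.63727188  0.17743191  0.25      ]
 [ 0.6443299  -0.12701398  0.25      ]]
0.255 [[ 0.63646326  0.17660373  0.255     ]
 [ 0.64349882 -0.12687333  0.255     ]]
1.6 0.6336807168804243 0.2544258069292219
1.7 0.6510189420074214 0.25304967701872955
1.8 0.6681331644765972 0.24994948777280596
1.9 0.6848523846342496 0.2451562152576101
tcp [0.5596 0.0572 0.072 ] w 0.0 q7 1.72 t 24.97 F [-7.8 -0.1 20.6] | shift mm [-160.5   42.3 -258. ] turn [ 0.1 -0.   0.4]
tcp_pos: [0.5592, 0.0931, 0.2661]
tcp_pos: [0.6596, 0.0961, 0.3356]
tcp [0.6596 0.0961 0.3356] w -0.0001 q7 1.59 t 25.8 F [ 1.3 -0.1  1.4] | shift mm [-75.4   3.2  -4.2] turn [0.2 0.1 0.5]
[-0.66  0.45  0.68  1.35 -0.28  1.44  1.59]
```

```bash
python3 -m handwheel '[[0,-0.03,0,0,0,0,0],[0,-0.06,0,0,0,0,0],[0,-0.06,0,0.03,0,0,0],[0,-0.06,0,0.07,0,0,0],[0,-0.06,0,0.11,0,0,0]]' 50 | grep -E 'tcp|ft_f'
python3 -m handwheel '[[0,0,0,0,0,0,0],[0,0.01,0,0,0,0,0],[0,0.02,0,0,0,0,0],[0,0.03,0,0,0,0,0],[0,0.03,0,0,0,0,0]]' 50 | grep -E 'tcp|ft_f'
python3 -m handwheel '[[0,0.01,0,0,0,0,0],[0,0.02,0,0,0,0,0],[0,0.03,0,0,0,0,0],[0,0.04,0,0,0,0,0],[0,0.05,0,0,0,0,0]]' 50 | grep -E 'tcp|ft_f'
```

```text
tcp_pos: [0.7206, 0.0951, 0.2231]
ft_force: [0.0, 0.2, -0.9]
tcp_pos: [0.6888, 0.0954, 0.2263]
ft_force: [0.1, 0.1, -0.2]
tcp_pos: [0.6415, 0.0951, 0.2263]
ft_force: [2.8, 0.0, 1.1]
```

```bash
python3 -m handwheel '[[0,0.015,0,0,0,0,0],[0,0.03,0,0,0,0,0],[0,0.045,0,0.003,0,0,0],[0,0.06,0,0.008,0,0,0],[0,0.074,0,0.014,0,0,0]]' 50 | grep -E 'tcp|ft_f'
python3 -m handwheel '[[0,0.01,0,0.007,0,0,0],[0,0.02,0,0.014,0,0,0],[0,0.031,0,0.023,0,0,0],[0,0.04,0,0.034,0,0,0],[0,0.05,0,0.046,0,0,0]]' 50 | grep -E 'tcp|ft_f'
python3 - <<'E'
from h import *
plan([.4956,.095,.1233],90)
E
```

```text
tcp_pos: [0.5676, 0.0944, 0.2123]
ft_force: [1.9, -0.1, 0.1]
tcp_pos: [0.5176, 0.0943, 0.166]
ft_force: [1.8, -0.2, -0.3]
tcp [0.5176 0.0943 0.166 ] w -0.0005 q7 1.53 t 27.88 F [ 1.8 -0.2 -0.3] | shift mm [22.2  0.8 42.6] turn [0.1 0.3 0.4]
```

```bash
python3 -m handwheel '[[0,0.006,0,0.008,0,0,0],[0,0.011,0,0.017,0,0,0],[0,0.016,0,0.026,0,0,0],[0,0.02,0,0.035,0,0,0],[0,0.023,0,0.044,0,0,0]]' 50 | grep -E 'tcp|ft_f'
python3 -m handwheel '[[0,0.002,0,0.008,0,0,0],[0,0.004,0,0.016,0,0,0],[0,0.006,0,0.024,0,0,0],[0,0.006,0,0.03,0,0,0],[0,0.006,0,0.033,0,0,0]]' 50 | grep -E 'tcp|ft_f'
python3 -m handwheel '[[0,0,0,0.001,0,0,0],[0,0,0,0.002,0,0,0],[0,0,0,0.003,0,0,0],[0,0,0,0.004,0,0,0],[0,0,0,0.005,0,0,0]]' 50 | grep -E 'tcp|ft_f'
```

```text
tcp_pos: [0.4925, 0.0941, 0.1193]
ft_force: [0.4, 1.3, 1.2]
tcp_pos: [0.4854, 0.0938, 0.0856]
ft_force: [-0.7, -0.2, -0.2]
tcp_pos: [0.4864, 0.0939, 0.0843]
ft_force: [-10.9, -1.4, 31.4]
```

```bash
python3 -m handwheel '[[0,0,0,-0.02,0,0,0],[0,0,0,-0.06,0,0,0],[0.4,0,-0.03,-0.1,0,0,0.4],[0.4,0,-0.06,-0.12,0,0,0.4],[0.4,0,-0.065,-0.12,0,0,0.4]]' 50 | grep -E 'tcp'
python3 -m handwheel '[[0.4,0,0,0,0,0,0],[0.4,0,0,0,0,0,0],[0.4,0,0,0,0,0,0],[0.4,0,0,0,0,0,0],[0.4,0,0,0,0,0,0]]' 50 | grep -E 'tcp|ft_f'
python3 - <<'E'
from drv import *
im=shot('wrist','w10'); plan([.60,.33,.30],90); print(proj('wrist',[[.4837,.026,.0865]],lc('w10')))
cv2.imwrite('pics/c10.png',im)
E
```

```text
tcp_pos: [0.4904, 0.0234, 0.2074]
tcp_pos: [0.4861, 0.03, 0.2008]
ft_force: [-0.6, -0.7, -0.2]
tcp [0.4863 0.0298 0.201 ] w 0.034 q7 1.57 t 30.02 F [-0.1 -0.4 -0.3] | shift mm [-114.2  299.9  -99.4] turn [-0.  -0.1  0.1]
[[257.9033 184.9987]]
```

View pics/c10.png

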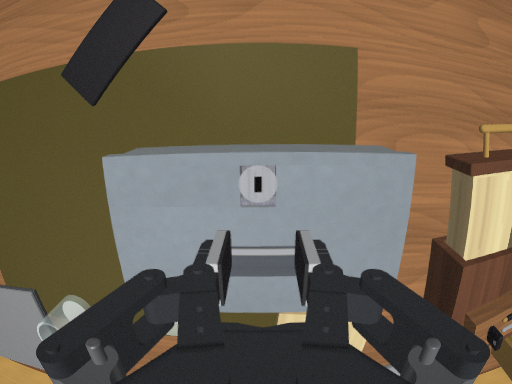

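```bash
cat > lockm.py <<'E'
from drv import *
def lock(name,u0=None):
    im=cv2.imread('pics/%s.png'%name); c=lc(name)
    if u0 is None: u0=proj('wrist',[[.4837,.026,.0865]],c)[0]
    x,y=np.round(u0).astype(int); w=30
    g=im[y-w:y+w,x-w:x+w].max(axis=2)
    k,l,st,ce=cv2.connectedComponentsWithStats((g<70).astype(np.uint8))
    for i in range(1,k):
        if st[i,4]>15 and np.hypot(*(ce[i]-w))<12:
            p=np.argwhere(l==i)[:,::-1].astype(float)+[x-w,y-w]; P=onz('wrist',p,.0865,c)[:,:2]; rc=cv2.minAreaRect((P*1000).astype(np.float32)); wts=255-g[l==i]
            print(name,'slot',P.mean(0),rc,'px',p.mean(0))
    hs=im[y-w:y+w,x-w:x+w].min(axis=2); m=(hs>165).astype(np.uint8); k,l,st,ce=cv2.connectedComponentsWithStats(m)
    i=1+np.argmax(st[1:,4]) if k>1 else 0
    hull=cv2.convexHull(np.argwhere(l==i)[:,::-1].astype(np.float32)); (e,ax,an)=cv2.fitEllipse(hull)
    print('disk',onz('wrist',[np.array(e)+[x-w,y-w]],.0865,c),ax,st[i])
E
python3 - <<'E'
from lockm import *
lock('w10')
E
python3 -m handwheel '[[0.4,0,0.03,-0.03,0,0,0],[0.4,0,0.07,-0.06,0,0,0],[0.4,-0.01,0.1,-0.09,0,0,0],[0.4,-0.03,0.14,-0.1,0,0,0],[0.4,-0.04,0.18,-0.1,0,0,0]]' 50 | grep -E 'tcp'
python3 -m handwheel '[[0.4,-0.03,0.03,0,0,0,0],[0.4,-0.05,0.07,0,0,0,0],[0.4,-0.07,0.1,0,0,0,0],[0.4,-0.075,0.12,0,0,0,0],[0.4,-0.075,0.12,0,0,0,0]]' 50 | grep -E 'tcp'
python3 -m handwheel '[[0.4,0,0,0,0,0,0],[0.4,0,0,0,0,0,0],[0.4,0,0,0,0,0,0],[0.4,0,0,0,0,0,0],[0.4,0,0,0,0,0,0]]' 50 | grep -E 'tcp|ft_f'
python3 - <<'E'
from drv import *
im=shot('wrist','w11'); plan([.683,.344,.20],90); c=lc('w11'); p=proj('wrist',[[.683,.344,.14]],c)[0].astype(int); print(p)
x,y=p; x=min(max(x,90),422); y=min(max(y,80),304); print(x,y)
cv2.imwrite('pics/c11.png',cv2.resize(im[y-80:y+80,x-90:x+90],None,fx=3.7,fy=3.7,interpolation=cv2.INTER_CUBIC))
E
```

```text
w10 slot [0.4828 0.0256] ((482.8142395019531, 25.623580932617188), (13.029834747314453, 4.516435146331787), 0.06142421439290047) px [257.5 184. ]
disk [[0.4823 0.0257 0.0865]] (35.79536819458008, 37.79434585571289) [ 12  11  37  36 856]
tcp_pos: [0.5253, 0.1986, 0.3041]
tcp_pos: [0.5973, 0.3248, 0.2978]
tcp_pos: [0.5981, 0.3159, 0.3014]
ft_force: [0.0, 1.1, -0.1]
tcp [0.5981 0.3162 0.3014] w 0.034 q7 1.23 t 31.32 F [1.1 0.  0. ] | shift mm [-84.9  27.8 101.5] turn [ 0.   0.  -0.1]
[286 247]
286 247
```

View pics/c11.png

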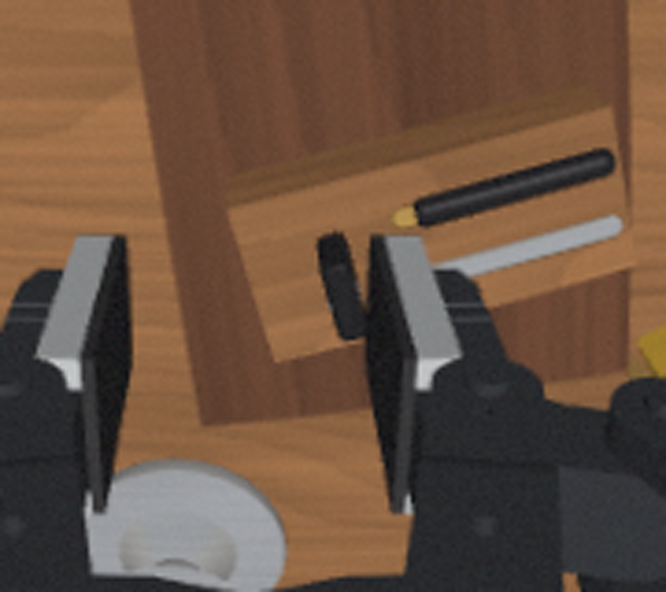

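Run:
```python
from drv import *
c=lc('w11'); q=lambda u,v:(196+u/3.7-.36,167+v/3.7-.36)
T=onz('wrist',[q(328,280),q(350,268),q(365,335),q(343,340)],.143,c); print(T,T.mean(0))
E=onz('wrist',[q(228,205),q(610,105),q(632,267),q(275,362)],.115,c); print(E,E.mean(0)); 
e=E[1]-E[0]; print('block yaw',np.degrees(np.arctan2(-e[0],e[1]))); e=E[2]-E[3]; print(np.degrees(np.arctan2(-e[0],e[1])),np.linalg.norm(E[1]-E[0]),np.linalg.norm(E[3]-E[0]))
e=E[3]-E[0];print(np.degrees(np.arctan2(e[1],e[0])))
im=cv2.imread('pics/w11.png'); d=(im.max(axis=2)<55)[225:265,275:300]
for row in im.max(axis=2)[226:264,278:300]: print(' '.join('%3d'%v for v in row))
```

```text
[[0.6753 0.3408 0.143 ]
 [0.6713 0.3474 0.143 ]
 [0.6949 0.353  0.143 ]
 [0.6966 0.3461 0.143 ]] [0.6845 0.3468 0.143 ]
[[0.662  0.3099 0.115 ]
 [0.6283 0.4343 0.115 ]
 [0.6872 0.4495 0.115 ]
 [0.7212 0.3257 0.115 ]] [0.6747 0.3798 0.115 ]
block yaw 15.180221055551842
15.349871505970636 0.12892991433670098 0.06124968792526495
14.952164198915723
149 152 153 152 154 152 153 156 156 153 154 151 153 152 153 154 151 151 147 145 142 143
153 153 154 155 154 154 154 152 149 152 152 152 153 151 151 147 144 144 140 142 139 139
155 154 153 152 151 147 144 142 142 148 151 148 146 146 143 141 139 140 138 139 136 136
149 147 146 145 142 144 142 143  98 122 118 141 141 139 139 140 139 139 139 138 141 140
143 144 141 143 143 103  82  73  43  57  60 140 141 139 137 138 139 136  92  89  88  97
144 143 142 120  74  48  39  30  34  34  35  97 138 139 141 143 142 136  54  46  43  57
144 144 143 114  31  26  30  33  31  34  35  57 144 140 139 140 137 129  32  35  35  52
143 143 144  90  29  27  32  26  25  29  32  37  95 139 138 136 139 129  31  34  37  36
144 144 143 109  27  28  32  32  32  31  32  41  
[... 1890 characters left out ...]
 152 151 150 150 152 152 155 146  72  35  41  42  40  41  41  31  27  24  30  22  24
151 152 154 153 153 152 152 160 151  82  29  38  38  41  40  36  34  23  26  24  29  23
154 153 154 153 152 152 153 160 159 135  77  38  36  34  69  90  70  21  26  26  24  23
154 150 151 150 151 157 158 159 159 156 144 122 137 152 138 124  87  28  30  27  23  23
148 148 146 147 154 158 160 159 160 157 145 126 108  97  96  98  74  31  30  29  21  24
144 143 143 150 159 154 132 129 110 106 105 105  98  95  95  96  72  25  30  31  26  25
151 151 133 132 115 105 100 100 102 104 106 102  98  94  98  96  72  29  28  23  25  26
113 103 102 102 104 104 104 103 101 104 107 101  97  95  96  94  72  26  29  24  23  27
```

```bash
python3 - <<'E'
from drv import *
plan([.6842,.3464,.20],105.2)
E
python3 -m handwheel '[[0.35,-0.03,0.01,0.02,0,0,-5],[0.35,-0.06,0.02,0.04,0,0,-10],[0.35,-0.086,0.03,0.06,0,0,-15.1],[0.35,-0.086,0.03,0.09,0,0,-15.1],[0.35,-0.086,0.03,0.1,0,0,-15.1]]' 80 | grep -E 'tcp'
python3 -m handwheel '[[0.35,0,0,0,0,0,0],[0.35,0,0,0,0,0,0],[0.35,0,0,0,0,0,0],[0.35,0,0,0,0,0,0],[0.35,0,0,0,0,0,0]]' 80 | grep -E 'tcp|ft_f|wid'
python3 - <<'E'
from drv import *
shot('wrist','w12'); plan([.6842,.3464,.122],105.2); c=lc('w12')
im=cv2.imread('pics/w12.png'); p=proj('wrist',[[.6842,.3464,.143],[.6842,.3464,.115]],c); print(p)
g=im.max(axis=2); y=int(p[0,1]); x=int(p[0,0])
for row in g[y-50:y+40:3,x-26:x+28:2]: print(' '.join('%3d'%v for v in row))
E
```

```text
tcp [0.5981 0.3162 0.3014] w 0.034 q7 1.23 t 31.32 F [1.1 0.  0. ] | shift mm [-86.1  30.2 101.5] turn [  0.    0.  -15.3]
tcp_pos: [0.6829, 0.346, 0.1953]
tcp_pos: [0.6846, 0.3475, 0.2035]
ft_force: [-0.9, -0.1, -0.4]
width: 0.0296
tcp [0.6845 0.3474 0.203 ] w 0.0302 q7 1.53 t 32.2 F [-0.4 -0.2 -0.8] | shift mm [ 0.7 -1.  81. ] turn [ 0.1  0.2 -0.1]
[[260.7397 206.5507]
 [260.9094 194.8672]]
125 124 125 125 126 126 125 129 129 127 125 126 127 125 126 123 125 124 122 124 123 123 121 123 122 119 123
145 147 146 147 148 145 147 148 147 147 149 150 150 149 148 150 150 151 157 158 155 156 155 155 155 155 156
168 166 167 166 167 167 167 166 167 166 169 169 171 167 167 169 170 169 167 167 169 168 167 166 167 166 168
165 163 166 165 165 165 164 166 164 164 163 163 163 163 164 164 163 164 162 164 162 164 163 163 165 163 163
164 165 166 166 164 166 162 164 163 165 166 163 163 163 165 163 163 163 161 166 163 164 163 164 163 161 162
167 167 168 168 166 165 167 166 165 169 166 166 167 166 166 168 167 168 170 167 167 168 165 167 168 166 168
171 170 173 172 173 170 171 171 169 171 169 171 170 172 
[... 1835 characters left out ...]
 176 175 175 176 177 176 177 175 176 176 175 174 175
163 163 166 172 172 175 180 178 179 179 179 179 181 181 183 182 182 182 181 181 171 168 166 167 169 169 169
 87 109 113 114 113 118 116 114 113 118 115 108 106 109 109 108 112 113 118 119 119 112 111 117 117 115 109
 57 111 112 115 114 115 116 115 114 116 112 108 107 110 111 111 112 115 118 119 118 111 113 117 119 113 107
 54 109 113 113 115 117 112 112 115 116 113 103 107 108 105 108 111 118 119 118 113 111 112 115 116 112 105
 52 111 114 111 114 115 113 111 112 118 114 113 107 109 107 109 115 117 119 116 112 111 113 117 117 111 105
 44 110 112 112 113 114 115 112 114 117 114 108 109 108 109 109 115 116 119 114 111 113 115 117 114 108 107
```

```bash
python3 -m handwheel '[[0.35,0.0015,-0.001,0.02,0,0,0],[0.35,0.0015,-0.001,0.04,0,0,0],[0.35,0.0015,-0.001,0.055,0,0,0],[0.35,0.0015,-0.001,0.07,0,0,0],[0.35,0.0015,-0.001,0.08,0,0,0]]' 80 | grep -E 'tcp|ft_f'
python3 -m handwheel '[[0.35,0,0,0,0,0,0],[0.35,0,0,0,0,0,0],[0.35,0,0,0,0,0,0],[0.35,0,0,0,0,0,0],[0.35,0,0,0,0,0,0]]' 80 | grep -E 'tcp|ft_f|wid'
python3 - <<'E'
from drv import *
plan([.6835,.3462,.122],105.2);
E
```

```text
tcp_pos: [0.6824, 0.3457, 0.1197]
ft_force: [-0.9, 0.4, 0.1]
tcp_pos: [0.6836, 0.3459, 0.1222]
ft_force: [0.0, 0.0, -0.5]
width: 0.0299
tcp [0.6836 0.3459 0.1222] w 0.0299 q7 1.55 t 33.03 F [ 0.   0.  -0.5] | shift mm [0.1 0.3 0.2] turn [ 0.   0.1 -0.1]
```

```bash
python3 -m handwheel '[[0.2,0,0,0,0,0,0],[0.1,0,0,0,0,0,0],[0,0,0,0,0,0,0],[0,0,0,0,0,0,0],[0,0,0,0,0,0,0]]' 80 | grep -E 'tcp|ft_f|wid|grip'
python3 -m handwheel '[[0,0,0,0,0,0,0],[0,0,0,-0.005,0,0,0],[0,0,0,-0.015,0,0,0],[0,0,0,-0.04,0,0,0],[0,0,0,-0.07,0,0,0]]' 80 | grep -E 'tcp|ft_f|wid|grip'
python3 - <<'E'
from drv import *
plan([.4835,.026,.16],90.5);
E
```

```text
tcp_pos: [0.6833, 0.3459, 0.1217]
ft_force: [-1.4, 0.3, 3.9]
width: 0.0086
gripper_force: 78.6
tcp_pos: [0.6811, 0.3452, 0.189]
ft_force: [0.4, 0.2, -0.8]
width: 0.0084
gripper_force: 78.2
tcp [0.6811 0.3452 0.189 ] w 0.0084 q7 1.53 t 33.87 F [ 0.4  0.2 -0.8] | shift mm [ 273.9 -256.6   30.9] turn [-0.1 -0.3 14.6]
```

```bash
python3 -m handwheel '[[0,0.028,-0.026,0,0,0,5],[0,0.055,-0.052,0,0,0,10],[0,0.083,-0.078,0,0,0,14.6],[0,0.11,-0.104,0,0,0,14.6],[0,0.137,-0.13,0,0,0,14.6]]' 80 | grep -E 'tcp'
python3 - <<'E'
from drv import *
plan([.4835,.026,.19],90.5);
E
```

```text
tcp_pos: [0.5833, 0.183, 0.1911]
tcp [0.5833 0.183  0.1911] w 0.0083 q7 1.45 t 34.28 F [0.7 0.2 0.4] | shift mm [ 101.2 -156.1    1.1] turn [ 0. -0.  0.]
```

```bash
python3 -m handwheel '[[0,0.02,-0.03,0,0,0,0],[0,0.04,-0.06,0,0,0,0],[0,0.06,-0.09,0,0,0,0],[0,0.08,-0.12,0.01,0,0,0],[0,0.1,-0.155,0.02,0,0,0]]' 80 | grep -E 'tcp'
python3 -m handwheel '[[0,0,0,0.005,0,0,0],[0,0,0,0.01,0,0,0],[0,0,0,0.01,0,0,0],[0,0,0,0.01,0,0,0],[0,0,0,0.01,0,0,0]]' 80 | grep -E 'tcp|ft_f|grip'
python3 - <<'E'
from lockm import *
shot('wrist','w13'); plan([.4835,.026,.16],90.5)
lock('w13')
im=cv2.imread('pics/w13.png'); c=lc('w13'); s=r.sense(); R0=R.from_rotvec(s['orientation'])
for nm,z in(('tip',-.0252),('shoulder',-.0072)):
    for dx in(-.014,-.006,0,.006,.014): print(nm,dx,proj('wrist',[s['tcp_pos']+R0.apply([dx,0,-z])],c)[0].round(1))
E
```

```text
tcp_pos: [0.4854, 0.0283, 0.1714]
tcp_pos: [0.487, 0.0299, 0.1612]
ft_force: [0.3, -0.1, -0.3]
gripper_force: 78.3
tcp [0.4869 0.0297 0.1612] w 0.0084 q7 1.62 t 35.17 F [1.2 0.1 0.7] | shift mm [ 3.5 -3.7  1.2] turn [-0.   0.1  0.1]
w13 slot [0.4827 0.0258] ((482.70562744140625, 25.74083137512207), (12.920344352722168, 4.650252819061279), 0.555199146270752) px [257. 196.]
disk [[0.4822 0.0257 0.0865]] (41.56782531738281, 44.141666412353516) [   8    8   45   42 1173]
tip -0.014 [261.9 247.3]
tip -0.006 [262.  235.9]
tip 0 [262.  227.2]
tip 0.006 [262.  218.1]
tip 0.014 [262.  205.8]
shoulder -0.014 [261.9 261.5]
shoulder -0.006 [261.9 249.4]
shoulder 0 [261.9 240. ]
shoulder 0.006 [261.9 230.3]
shoulder 0.014 [261.9 216.9]
```

Run:
```python
import cv2
im=cv2.imread('pics/w13.png'); g=im.max(axis=2)
print('     ',' '.join('%3d'%v for v in range(246,280)))
for y in range(186,262,2): print(y,' ',' '.join('%3d'%v for v in g[y,246:280]))
```

```text
246 247 248 249 250 251 252 253 254 255 256 257 258 259 260 261 262 263 264 265 266 267 268 269 270 271 272 273 274 275 276 277 278 279
186   169 171 171 180 179 175 180 179 178 179 180 179 178 176 176 179 176 178 176 178 180 177 176 179 178 176 176 183 181 180 177 141 157 163
188   170 171 173 182 177 175 179  89  10  15  18  13  19  19  18  87 165 177 177 178 179 178 176 178 177 174 179 180 175 178 179 173 168 164
190   170 173 175 178 179 175 179  87  18  12  17  15  13  15  23  89 168 176 177 180 179 178 176 177 176 175 179 179 181 180 176 174 173 166
192   171 173 176 179 179 176 183  88  20  19  19  16  11  16  12  87 167 176 173 179 176 176 177 178 178 176 176 180 180 179 176 172 173 171
194   170 171 174 179 178 177 180  86  19  18  15  14  22  19  15  91 166 178 175 178 178 178 177 179 177 175 178 179 180 182 178 172 173 174
196   171 171 175 178 180 175 182  84  20  22  13  19  21  19  17  87 166 176 176 178 178 178 178 178 177 176 176 180 179 178 176 173 171 175
198   171 172 176 177 180 180 180  87  18  15  21  19  24  15  17  86 165 175 177 178 179 178 177 178 178 175 17
[... 3731 characters left out ...]
 144 144 123  73  40  40  36  34  37  42  44  45  47  42  49  42  48  44  43  46  44  42  37  41  38  35  38  39  45 109 144 142 143
254   144 143 143 111  57  42  40  39  36  39  42  44  47  48  45  46  47  44  46  45  42  42  41  40  39  38  33  43  41  40  95 145 143 144
256   142 144 142 105  52  38  42  34  35  42  43  45  46  40  45  48  48  46  43  42  47  43  40  45  40  36  31  40  41  43  73 143 144 143
258   142 142 144 102  43  43  41  39  32  36  42  42  46  49  45  46  43  46  43  42  46  43  43  39  38  36  26  43  36  44  56 142 144 142
260   144 141 131  89  40  41  40  32  34  38  38  40  41  46  45  45  47  41  40  43  42  42  44  43  36  31  25  40  44  43  60 142 144 143
```

Run:
```python
from h import *
c=lc('w13'); P=np.array([.4869,.0297,.1612]); R0=R.from_rotvec(r.sense()['orientation'])
for z in(-.0072,-.0222,.0208):
    print(z,[(dx,proj('wrist',[P+R0.apply([dx,0,-z])],c)[0].round(1).tolist()) for dx in(-.014,0,.014)])
im=cv2.imread('pics/w13.png'); g=im.max(axis=2)
print([(y,int(g[y,258]),int(g[y,262]),int(g[y,266])) for y in range(260,320,2)])
```

```text
-0.0072 [(-0.014, [261.8, 261.5]), (0, [261.8, 240.0]), (0.014, [261.9, 216.8])]
-0.0222 [(-0.014, [261.9, 249.5]), (0, [261.9, 229.1]), (0.014, [261.9, 207.4])]
0.0208 [(-0.014, [261.7, 289.5]), (0, [261.7, 265.7]), (0.014, [261.7, 239.5])]
[(260, 41, 47, 42), (262, 44, 48, 42), (264, 43, 47, 40), (266, 45, 44, 39), (268, 44, 45, 41), (270, 41, 43, 43), (272, 43, 47, 45), (274, 46, 43, 40), (276, 44, 46, 39), (278, 43, 44, 45), (280, 44, 42, 44), (282, 43, 43, 41), (284, 48, 44, 45), (286, 43, 44, 43), (288, 43, 42, 43), (290, 75, 70, 72), (292, 99, 99, 98), (294, 98, 100, 102), (296, 99, 100, 99), (298, 118, 118, 118), (300, 156, 152, 158), (302, 153, 154, 156), (304, 157, 153, 155), (306, 153, 152, 155), (308, 156, 153, 153), (310, 153, 156, 155), (312, 155, 153, 153), (314, 156, 156, 153), (316, 155, 153, 152), (318, 151, 151, 152)]
```

```bash
python3 -m handwheel '[[0,0.0047,-0.0043,0,0,0,0],[0,0.0047,-0.0043,0.01,0,0,0],[0,0.0047,-0.0043,0.02,0,0,0],[0,0.0047,-0.0043,0.035,0,0,0],[0,0.0047,-0.0043,0.042,0,0,0]]' 80 | grep -E 'tcp|ft_f'
python3 -m handwheel '[[0,0,0,0,0,0,0],[0,0,0,0,0,0,0],[0,0,0,0,0,0,0],[0,0,0,0,0,0,0],[0,0,0,0,0,0,0]]' 80 | grep -E 'tcp|ft_f|grip'
python3 - <<'E'
from drv import *
plan([.4822,.0254,.112],90.5)
E
```

```text
tcp_pos: [0.4798, 0.0243, 0.1166]
ft_force: [0.2, 0.1, -0.1]
tcp_pos: [0.4818, 0.0243, 0.1194]
ft_force: [-0.3, -0.2, -0.5]
gripper_force: 78.3
tcp [0.4818 0.0243 0.1194] w 0.0085 q7 1.68 t 36.0 F [-0.3 -0.2 -0.5] | shift mm [-0.4  1.   7.4] turn [0.  0.1 0. ]
```

```bash
python3 -m handwheel '[[0,-0.0004,0.001,0.001,0,0,0],[0,-0.0004,0.001,0.003,0,0,0],[0,-0.0004,0.001,0.005,0,0,0],[0,-0.0004,0.001,0.006,0,0,0],[0,-0.0004,0.001,0.006,0,0,0]]' 80 | grep -E 'tcp|ft_f'
for i in 1 2; do python3 -m handwheel '[[0,0,0,0.001,0,0,0],[0,0,0,0.002,0,0,0],[0,0,0,0.003,0,0,0],[0,0,0,0.003,0,0,0],[0,0,0,0.003,0,0,0]]' 80 | grep -E 'tcp|ft_f'; done
```

```text
tcp_pos: [0.4814, 0.0253, 0.1125]
ft_force: [-0.6, -0.8, -0.6]
tcp_pos: [0.4817, 0.0252, 0.1098]
ft_force: [-0.7, -0.4, -1.3]
tcp_pos: [0.4816, 0.0252, 0.1068]
ft_force: [0.2, -0.7, -0.5]
```

```bash
for i in 1 2; do python3 -m handwheel '[[0,0,0,0.001,0,0,0],[0,0,0,0.003,0,0,0],[0,0,0,0.005,0,0,0],[0,0,0,0.005,0,0,0],[0,0,0,0.005,0,0,0]]' 80 | grep -E 'tcp|ft_f'; done
for i in 1 2; do python3 -m handwheel '[[0,0,0,0.001,0,0,0],[0,0,0,0.002,0,0,0],[0,0,0,0.002,0,0,0],[0,0,0,0.002,0,0,0],[0,0,0,0.002,0,0,0]]' 80 | grep -E 'tcp|ft_f|grip'; done
```

```text
tcp_pos: [0.4815, 0.0252, 0.1017]
ft_force: [0.2, 0.1, -1.1]
tcp_pos: [0.4816, 0.0252, 0.0967]
ft_force: [-0.2, 0.3, 0.4]
tcp_pos: [0.4817, 0.0253, 0.0949]
ft_force: [-0.5, -0.3, 0.2]
gripper_force: 78.3
tcp_pos: [0.4818, 0.0253, 0.0931]
ft_force: [-0.2, 0.8, 3.9]
gripper_force: 79.0
```

```bash
python3 -m handwheel '[[0,0,0,0,0,0,7],[0,0,0,0,0,0,14],[0,0,0,0,0,0,21],[0,0,0,0,0,0,28],[0,0,0,0,0,0,35]]' 80 | grep -E 'tcp|ft_f|grip'
python3 -m handwheel '[[0,0,0,0,0,0,7],[0,0,0,0,0,0,14],[0,0,0,0,0,0,21],[0,0,0,0,0,0,28],[0,0,0,0,0,0,35]]' 80 | grep -E 'tcp|ft_f|grip'
python3 - <<'E'
from drv import *
print(yaw(), r.sense()['ft_torque']); plan([.4818,.0253,.0935],90.5)
E
```

```text
tcp_pos: [0.4825, 0.0261, 0.0931]
ft_force: [0.0, 1.8, 1.8]
gripper_force: 78.5
tcp_pos: [0.483, 0.0264, 0.0931]
ft_force: [1.9, 1.8, -0.3]
gripper_force: 78.3
20.22668511217172 [ 0.4063 -0.4509  0.0704]
tcp [0.483  0.0264 0.0931] w 0.0085 q7 0.68 t 39.75 F [ 1.9  1.8 -0.3] | shift mm [-0.6 -1.5 -0.4] turn [  0.2   0.1 -70.3]
```

```bash
python3 -m handwheel '[[0,0,0,0,0,0,6],[0,0,0,0,0,0,12],[0,0,0,0,0,0,18],[0,0,0,0,0,0,22],[0,0,0,0,0,0,26]]' 80 | grep -E 'tcp|ft_f|grip'
python3 - <<'E'
from drv import *
print(yaw(), r.sense()['ft_torque']);
E
python3 -m handwheel '[[0,0,0,0.0005,0,0,1],[0,0,0,0.0005,0,0,2],[0,0,0,0.0005,0,0,3],[0,0,0,0.0005,0,0,4],[0,0,0,0.0005,0,0,4]]' 80 | grep -E 'tcp|ft_f|grip'
python3 - <<'E'
from drv import *
print(yaw(), r.sense()['ft_torque']);
E
```

```text
tcp_pos: [0.4835, 0.0264, 0.0932]
ft_force: [3.2, 1.5, 0.3]
gripper_force: 78.3
-5.618775027858333 [ 0.3988 -0.6207  0.0148]
tcp_pos: [0.4835, 0.0263, 0.0931]
ft_force: [3.0, 2.9, 5.7]
gripper_force: 79.2
-9.467506729794373 [ 0.7874 -0.6611  0.0035]
```

```bash
for i in 1 2; do python3 -m handwheel '[[0,0,0,0,0,0,1],[0,0,0,0,0,0,2],[0,0,0,0,0,0,3],[0,0,0,0,0,0,3],[0,0,0,0,0,0,3]]' 80 | grep -E 'tcp|ft_f|grip'
python3 - <<'E'
from drv import *
print(yaw(), r.sense()['ft_torque']);
E
done
```

```text
tcp_pos: [0.4836, 0.0262, 0.0931]
ft_force: [3.9, 4.3, 5.3]
gripper_force: 79.2
-12.473973374477334 [ 0.8559 -0.8041  0.0037]
tcp_pos: [0.4837, 0.0261, 0.0931]
ft_force: [3.7, 3.2, 4.4]
gripper_force: 79.1
-15.458846802500418 [ 0.745  -0.813   0.1136]
```

```bash
for i in 1 2; do python3 -m handwheel '[[0,0,0,0,0,0,1],[0,0,0,0,0,0,2],[0,0,0,0,0,0,3],[0,0,0,0,0,0,3],[0,0,0,0,0,0,3]]' 80 | grep -E 'tcp|ft_f|grip'
python3 - <<'E'
from drv import *
print(yaw(), r.sense()['ft_torque'],r.sense()['tau'][6]);
E
done
```

```text
tcp_pos: [0.4838, 0.0261, 0.0931]
ft_force: [4.1, 3.8, 6.2]
gripper_force: 79.1
-18.418531230632095 [ 0.7618 -0.8489  0.2741] -0.25458063930273056
tcp_pos: [0.4838, 0.026, 0.0931]
ft_force: [3.7, 3.1, 5.5]
gripper_force: 79.2
-21.3815171728452 [ 0.7337 -0.9414  0.3749] -0.3997699823230505
```

```bash
python3 -m handwheel '[[0,0,0,0,0,0,-4],[0,0,0,0,0,0,-9],[0,0,0,0,0,0,-12],[0,0,0,-0.001,0,0,-12],[0,0,0,-0.003,0,0,-12]]' 80 | grep -E 'tcp|ft_f|grip'
python3 -m handwheel '[[0,0,0,-0.004,0,0,0],[0,0,0,-0.008,0,0,0],[0,0,0,-0.012,0,0,0],[0,0,0,-0.016,0,0,0],[0,0,0,-0.02,0,0,0]]' 80 | grep -E 'tcp|ft_f|grip'
python3 -m handwheel '[[0,0,0,-0.02,0,0,0],[0,0,0,-0.04,0,0,0],[0,0,0,-0.06,0,0,0],[0,0,0,-0.07,0,0,0],[0,0,0,-0.07,0,0,0]]' 80 | grep -E 'tcp|ft_f|grip|wid'
python3 - <<'E'
from lockm import *
s=r.sense();print(s['joint_pos'].round(2),yaw())
shot('wrist','w14'); lock('w14')
c=lc('top0'); print(onz('top',[(148,215)],.073,c))
E
```

```text
tcp_pos: [0.4831, 0.026, 0.0952]
ft_force: [6.0, 2.8, -5.4]
gripper_force: 78.0
tcp_pos: [0.4801, 0.0246, 0.1149]
ft_force: [-0.7, -0.6, -0.5]
gripper_force: 78.9
tcp_pos: [0.4821, 0.0247, 0.1866]
ft_force: [1.1, -0.2, -0.8]
width: 0.0081
gripper_force: 78.9
[-1.19  0.39  1.31  2.   -0.43  1.07  0.14] -9.51189264461609
w14 slot [0.4828 0.0255] ((482.8348083496094, 25.510913848876953), (5.632901668548584, 13.288951873779297), 0.6871532201766968) px [263.8333 190.4804]
disk [[0.4828 0.0258 0.0865]] (36.74928665161133, 39.62538146972656) [  9  12  40  37 863]
[[0.4542 0.3345 0.073 ]]
```

```bash
python3 -m handwheel '[[0,0,0,-0.01,0,0,-7],[0,0,0,-0.02,0,0,-14],[0,0,0,-0.02,0,0,-21],[0,0,0,-0.02,0,0,-28],[0,0,0,-0.02,0,0,-35]]' 80 | grep -E 'tcp'
python3 -m handwheel '[[0,0,0,0,0,0,-7],[0,0,0,0,0,0,-14],[0,0,0,0,0,0,-21],[0,0,0,0,0,0,-28],[0,0,0,0,0,0,-35]]' 80 | grep -E 'tcp'
python3 -m handwheel '[[0,0,0,0,0,0,-7],[0,0,0,0,0,0,-14],[0,0,0,0,0,0,-21],[0,0,0,0,0,0,-28],[0,0,0,0,0,0,-35]]' 80 | grep -E 'tcp'
python3 - <<'E'
from lockm import *
s=r.sense();print(s['joint_pos'].round(2),yaw()); plan([.515,.35,.2],96)
E
```

```text
tcp_pos: [0.4803, 0.0253, 0.204]
tcp_pos: [0.4801, 0.0252, 0.2038]
tcp_pos: [0.4801, 0.0251, 0.2037]
[-0.95  0.18  0.91  1.98 -0.16  1.06  1.7 ] 95.86695360484244
tcp [0.4801 0.0251 0.2037] w 0.0086 q7 1.7 t 44.8 F [ 0.1  0.2 -1.1] | shift mm [-67.9 319.7   3.3] turn [-0.  -0.2 -0.1]
```

```bash
python3 -m handwheel '[[0,-0.008,0.035,0,0,0,0],[0,-0.016,0.07,0,0,0,0],[0,-0.023,0.11,0,0,0,0],[0,-0.03,0.15,0,0,0,0],[0,-0.038,0.19,0,0,0,0]]' 80 | grep -E 'tcp'
python3 -m handwheel '[[0,-0.008,0.035,0,0,0,0],[0,-0.016,0.07,0,0,0,0],[0,-0.023,0.1,0,0,0,0],[0,-0.03,0.13,0,0,0,0],[0,-0.03,0.13,0,0,0,0]]' 80 | grep -E 'tcp'
python3 -m handwheel '[[0,0,0,0,0,0,0],[0,0,0,0,0,0,0],[0,0,0,0,0,0,0],[0,0,0,0,0,0,0],[0,0,0,0,0,0,0]]' 80 | grep -E 'tcp|grip'
python3 - <<'E'
from drv import *
plan([.515,.35,.2],96)
im=shot('wrist','w15'); c=lc('w15'); s=r.sense()
o=im.copy()
for P,col in(([.515,.35,.022],(0,0,255)),([.4162,.340,.047],(255,0,0)),([.451,.3436,.073],(0,255,0)),([.5745,.353,.085],(255,0,255))):
    u=proj('wrist',[P],c)[0]; cv2.circle(o,tuple(int(v) for v in u),3,col,-1)
cv2.imwrite('pics/c15.png',o)
E
```

```text
tcp_pos: [0.4996, 0.2193, 0.2035]
tcp_pos: [0.5161, 0.3584, 0.2022]
tcp_pos: [0.5188, 0.3489, 0.2054]
gripper_force: 78.9
tcp [0.5188 0.3489 0.2054] w 0.0081 q7 1.29 t 46.05 F [ 0.7  1.1 -0.3] | shift mm [3.6 1.5 5.4] turn [ 0.  -0.  -0.6]
```

View pics/c15.png

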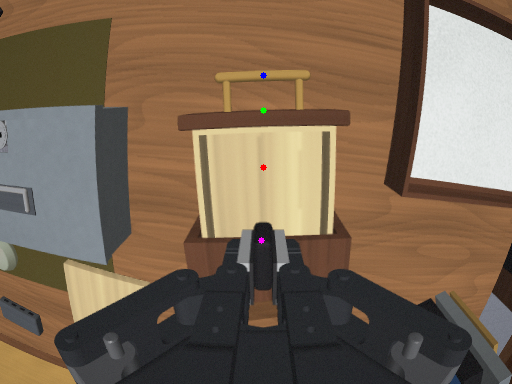

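```bash
python3 -m handwheel '[[0,0.004,0.001,0.03,0,0,0],[0,0.004,0.001,0.06,0,0,0],[0,0.004,0.001,0.09,0,0,0],[0,0.004,0.001,0.12,0,0,0],[0,0.004,0.001,0.14,0,0,0]]' 80 | grep -E 'tcp|ft_f'
python3 -m handwheel '[[0,0,0,0,0,0,0],[0,0,0,0.004,0,0,0],[0,0,0,0.008,0,0,0],[0,0,0,0.01,0,0,0],[0,0,0,0.01,0,0,0]]' 80 | grep -E 'tcp|ft_f'
python3 -m handwheel '[[0.1,0,0,0,0,0,0],[0.3,0,0,0,0,0,0],[0.5,0,0,0,0,0,0],[0.5,0,0,0,0,0,0],[0.5,0,0,0,0,0,0]]' 40 | grep -E 'tcp|ft_f|wid'
python3 -m handwheel '[[0.5,0,0,0,0,0,0],[0.5,0,0,0,0,0,0],[0.5,0,0,-0.02,0,0,0],[0.5,0,0,-0.05,0,0,0],[0.5,0,0,-0.09,0,0,0]]' 40 | grep -E 'tcp|ft_f|wid'
python3 -m handwheel '[[0.5,0,0,-0.04,0,0,0],[0.5,0.03,0,-0.05,0,0,0],[0.5,0.03,0,-0.05,0,0,0],[0.5,0.03,0,-0.05,0,0,0],[0.5,0.03,0,-0.05,0,0,0]]' 40 | grep -E 'tcp|ft_f|wid'
python3 - <<'E'
from drv import *
plan([.515,.35,.2],96)
im=shot('wrist','w16'); c=lc('w16'); 
poly=proj('wrist',[[.466,.29,.03],[.455,.405,.03],[.56,.41,.03],[.57,.30,.03]],c); print(poly.round())
m=np.zeros((384,512),np.uint8); cv2.fillPoly(m,[poly.astype(np.int32)],1)
d=((im.max(axis=2)<75)&(m>0)).astype(np.uint8); k,l,st,ce=cv2.connectedComponentsWithStats(d)
for i in range(1,k):
    if st[i,4]>15: print(st[i],onz('wrist',[ce[i]],.027,c)[0])
E
```

```text
tcp_pos: [0.5131, 0.35, 0.0628]
ft_force: [-0.9, 0.0, 0.1]
tcp_pos: [0.5152, 0.3513, 0.0564]
ft_force: [-0.2, -0.0, 0.1]
tcp_pos: [0.5147, 0.351, 0.0556]
ft_force: [-0.5, -0.4, 0.4]
width: 0.0429
tcp_pos: [0.5125, 0.3498, 0.1437]
ft_force: [0.9, 1.1, 0.7]
width: 0.043
tcp_pos: [0.4844, 0.3481, 0.195]
ft_force: [0.1, -0.4, -0.8]
width: 0.0427
tcp [0.4844 0.3481 0.195 ] w 0.0427 q7 1.25 t 48.18 F [ 0.1 -0.4 -0.8] | shift mm [-30.6  -1.   -5. ] turn [-0.  -0.  -0.5]
[[209. 152.]
 [319. 153.]
 [309. 243.]
 [214. 242.]]
[259 195   9  33 284] [0.5268 0.353  0.027 ]
[214 231   8  12  67] [0.565  0.3046 0.027 ]
[304 232   6  11  60] [0.5549 0.4066 0.027 ]
```

Run:
```python
from drv import *
im=cv2.imread('pics/w16.png'); g=im.max(axis=2); c=lc('w16')
for y in range(160,240,3): print(y,' '.join('%3d'%v for v in g[y,248:282:2]))
for nm,z in(('upright top',.068),('upright shoulder',.040)):
    print(nm,[proj('wrist',[[.5152+dx,.351,z]],c)[0].round(0).tolist() for dx in(-.014,.014)])
```

```text
160 100  99 100  98  97 102  99  96  98  97  98 101  96  98  98  96  98
163  94  98  96  97  98  99  95  96  95  93  93  94  93  93  90  89  87
166 224 224 224 224 224 224 223 224 223 224 224 225 224 224 224 224 224
169 223 223 223 220 218 220 219 220 220 220 220 221 220 223 224 225 224
172 219 219 218 212 199 203 206 213 217 214 215 217 219 222 223 226 225
175 218 219 218 211 200 201 205 213 214 215 213 217 218 221 223 225 224
178 218 218 219 213 202 200 203 211 216 215 215 217 219 221 223 224 226
181 218 218 218 214 201 199 203 211 216 215 214 216 220 220 223 225 225
184 218 219 219 213 201 201 205 210 216 215 214 216 220 222 224 226 225
187 217 218 218 214 202 200 205 212 215 215 215 216 220 222 222 225 225
190 218 219 219 214 203 199 204 209 215 214 214 216 219 221 223 226 225
193 217 217 217 215 202 199 202 209 216 216 214 215 220 221 224 224 225
196 217 218 218 216 203 182  30  28  32  30 198 216 220 222 224 225 225
199 218 218 217 216 205 106  28  28  33  30 154 217 219 221 223 224 226
202 218 216 217 215 206 108  37  45  43  40 154 217 219 222 224 225 226
205 217 218 217 216 
[... 238 characters left out ...]
0 142 216 220 221 224 225 223
217 217 217 217 218 208 107  42  44  42  42 148 216 219 222 224 224 225
220 217 218 218 216 209 109  39  48  41  38 153 216 219 221 223 224 226
223 217 218 217 217 209 114  39  45  42  38 156 216 220 221 223 225 225
226 216 215 217 217 209 180  37  41  41  39 201 215 219 221 223 225 225
229 216 217 218 217 212 199 199 206 212 215 214 216 218 221 225 225 226
232 215 216 218 216 211 200 199 205 211 215 215 215 219 223 224 225 226
235 214 215 216 217 212 201 201 206 213 215 214 214 219 222 225 224 225
238 213 216 217 217 212 200 200 206 213 214 214 215 219 222 225 226 226
upright top [[264.0, 201.0], [261.0, 228.0]]
upright shoulder [[264.0, 192.0], [261.0, 217.0]]
```

```bash
python3 -m handwheel '[[0,-0.03,-0.032,0,0,0,0],[0,-0.03,-0.032,0,0,0,0],[0,-0.03,-0.032,0,0,0,0],[0,-0.03,-0.032,0.02,0,0,0],[0,-0.03,-0.032,0.05,0,0,0]]' 40 | grep -E 'tcp|wid'
python3 -m handwheel '[[0,0,0,0,0,0,0],[0,0,0,0,0,0,0],[0,0,0,0,0,0,0],[0,0,0,0,0,0,0],[0,0,0,0,0,0,0]]' 40 | grep -E 'tcp|wid'
python3 - <<'E'
from drv import *
plan([.519,.319,.058],96)
E
```

```text
tcp_pos: [0.5198, 0.3205, 0.1466]
width: -0.0003
tcp_pos: [0.5185, 0.3196, 0.1469]
width: 0.0001
tcp [0.5185 0.3196 0.1469] w 0.0001 q7 1.36 t 49.07 F [ 0.3  0.2 -0. ] | shift mm [-0.2 -0.8 88.9] turn [ 0.1  0.1 -0.5]
```

```bash
python3 -m handwheel '[[0,0,0,0.03,0,0,0],[0,0,0,0.055,0,0,0],[0,0,0,0.075,0,0,0],[0,0,0,0.088,0,0,0],[0,0,0,0.088,0,0,0]]' 40 | grep -E 'tcp|ft_f'
python3 -m handwheel '[[0,0,0.005,0,0,0,0],[0,0,0.012,0,0,0,0],[0,0,0.018,0,0,0,0],[0,0,0.025,0,0,0,0],[0,0,0.03,0,0,0,0]]' 40 | grep -E 'tcp|ft_f'
python3 -m handwheel '[[0,0,0,-0.02,0,0,0],[0,0,0,-0.05,0,0,0],[0,0.01,0,-0.09,0,0,0],[0,0.02,0,-0.13,0,0,0],[0,0.03,0,-0.14,0,0,0]]' 40 | grep -E 'tcp|ft_f'
python3 -m handwheel '[[0,0,0,0,0,0,0],[0,0,0,0,0,0,0],[0,0,0,0,0,0,0],[0,0,0,0,0,0,0],[0,0,0,0,0,0,0]]' 40 | grep -E 'tcp'
python3 - <<'E'
from drv import *
im=shot('wrist','w17'); c=lc('w17'); g=im.max(axis=2)
poly=proj('wrist',[[.466,.29,.03],[.455,.405,.03],[.56,.41,.03],[.57,.30,.03]],c); print(poly.round())
m=np.zeros((384,512),np.uint8); cv2.fillPoly(m,[poly.astype(np.int32)],1)
d=((g<75)&(m>0)).astype(np.uint8); k,l,st,ce=cv2.connectedComponentsWithStats(d)
for i in range(1,k):
    if st[i,4]>15: print(st[i],onz('wrist',[ce[i]],.03,c)[0])
u=np.array(poly).mean(0).astype(int)
for y in range(160,235,4): print(y,' '.join('%3d'%v for v in g[y,230:330:4]))
E
```

```text
tcp_pos: [0.5161, 0.3185, 0.0554]
ft_force: [-0.7, 0.5, 0.8]
tcp_pos: [0.5149, 0.3511, 0.0583]
ft_force: [-1.1, -1.0, -0.9]
tcp_pos: [0.4882, 0.3478, 0.2042]
ft_force: [0.7, 0.1, 0.4]
tcp_pos: [0.4845, 0.3455, 0.1959]
[[212. 153.]
 [321. 153.]
 [311. 243.]
 [217. 242.]]
[286 191  25  23 502] [0.5117 0.3862 0.03  ]
[260 231   6  12  68] [0.5568 0.3525 0.03  ]
[239 240  10   2  19] [0.5645 0.3315 0.03  ]
[277 240  12   3  33] [0.5609 0.3755 0.03  ]
160 102 101 102  99  99 100 100  97 100  98  96 101  98  98  96  97  97  99  95  97  98  98  94  95  94
164  98  98  95  96  91  89 102  97 114 116 113 139 134 163 162 167 164 178 173 174 194 213 225 225 225
168 225 225 225 225 224 225 224 225 224 224 225 225 223 224 225 225 227 228 225 224 223 224 222 208 162
172 215 216 217 215 215 219 218 202 205 215 214 218 223 225 226 230 233 233 230 223 221 221 222 186 100
176 215 216 216 213 214 218 219 203 206 215 213 221 223 225 226 231 234 233 230 221 221 222 222 188 103
180 213 216 216 213 215 217 219 207 204 215 213 219 223 225 225 230 232 233 227 223 220 221 220 175 100
184 215 214 217 215 215 2
[... 626 characters left out ...]
 219 211 203 214 215 203 208 212  35  41  42  37  38  41 137 222 222 129 102
212 212 214 217 216 210 216 219 211 202 213 215 219 225 226  51  42  36  37  39  40 163 221 221 116 102
216 210 213 216 216 210 215 217 213 201 214 216 218 223 225 223 229 232 227 225 224 222 222 222 109 103
220 212 215 216 215 209 215 218 214 200 212 214 218 224 225 224 230 232 227 225 224 221 221 222 111 105
224 212 212 215 217 209 215 217 214 202 211 215 218 224 225 224 230 232 227 225 223 221 221 221 103 105
228 210 212 215 215 207 214 218 213 201 211 215 220 224 225 224 229 231 227 225 224 221 222 223 105 107
232 210 210 215 216 213 151 136 132  38 103 134 134 222 225 223 230 232 227 225 223 222 221 223 100 104
```

```bash
python3 -m handwheel '[[0,0.03,0,0,0,0,-0.8],[0,0.06,0,0,0,0,-0.8],[0,0.09,0,0,0,0,-0.8],[0,0.113,0,0,0,0,-0.8],[0,0.113,0,0,0,0,-0.8]]' 40 | grep -E 'tcp|ft_f'
python3 -m handwheel '[[0,0,0,0.03,0,0,0],[0,0,0,0.06,0,0,0],[0,0,0,0.1,0,0,0],[0,0,0,0.13,0,0,0],[0,0,0,0.16,0,0,0]]' 40 | grep -E 'tcp|ft_f'
python3 -m handwheel '[[0,0,0,0,0,0,0],[0,0,0,0,0,0,0],[0,0,0,0,0,0,0],[0,0,0,0,0,0,0],[0,0,0,0,0,0,0]]' 40 | grep -E 'tcp|ft_f'
python3 - <<'E'
from drv import *
plan([.40,.338,.036],96)
E
```

```text
tcp_pos: [0.3675, 0.3348, 0.196]
ft_force: [-0.1, 0.1, -0.5]
tcp_pos: [0.3729, 0.3346, 0.0352]
ft_force: [0.9, 0.7, -0.0]
tcp_pos: [0.3737, 0.3364, 0.0392]
ft_force: [-0.4, 0.5, 0.7]
tcp [0.3737 0.3364 0.0392] w 0.0001 q7 1.25 t 52.03 F [-0.4  0.5  0.7] | shift mm [-26.4  -1.3   3.2] turn [0.2 0.2 0.3]
```

Push smoothly along the chest axis.

```bash
python3 -m handwheel '[[0,-0.01,0,0.003,0,0,0],[0,-0.018,0,0.003,0,0,0],[0,-0.026,0,0.003,0,0,0],[0,-0.034,0,0.003,0,0,0],[0,-0.044,0,0.003,0,0,0]]' 40 | grep -E 'tcp|ft_f'
python3 -m handwheel '[[0,-0.01,0,0,0,0,0],[0,-0.02,0,0,0,0,0],[0,-0.03,0,0,0,0,0],[0,-0.04,0,0,0,0,0],[0,-0.05,0,0,0,0,0]]' 40 | grep -E 'tcp|ft_f'
python3 -m handwheel '[[0,-0.008,0,0,0,0,0],[0,-0.016,0,0,0,0,0],[0,-0.024,0,0,0,0,0],[0,-0.032,0,0,0,0,0],[0,-0.04,0,0,0,0,0]]' 40 | grep -E 'tcp|ft_f'
```

```text
tcp_pos: [0.4164, 0.3403, 0.0344]
ft_force: [-1.9, -0.2, 0.6]
tcp_pos: [0.4668, 0.3457, 0.0343]
ft_force: [-1.1, 0.8, -0.3]
tcp_pos: [0.5062, 0.3501, 0.0343]
ft_force: [-1.4, 0.7, -0.0]
```

```bash
for i in 1 2 3; do python3 -m handwheel '[[0,-0.002,0,0,0,0,0],[0,-0.004,0,0,0,0,0],[0,-0.006,0,0,0,0,0],[0,-0.007,0,0,0,0,0],[0,-0.007,0,0,0,0,0]]' 40 | grep -E 'tcp|ft_f'; done
```

```text
tcp_pos: [0.5096, 0.3501, 0.0339]
ft_force: [-7.0, -2.1, 4.5]
tcp_pos: [0.5097, 0.3503, 0.0331]
ft_force: [-19.3, -3.5, 14.3]
tcp_pos: [0.5097, 0.3503, 0.0331]
ft_force: [-33.6, -7.7, 28.7]
```

```bash
python3 -m handwheel '[[0,0.02,0,0,0,0,0],[0,0.05,0,0,0,0,0],[0,0.08,0,0,0,0,0],[0,0.1,0,0,0,0,0],[0,0.1,0,-0.02,0,0,0]]' 40 | grep -E 'tcp|ft_f'
python3 -m handwheel '[[0,0,0,-0.04,0,0,0],[0,0,0,-0.08,0,0,0],[0,0,0,-0.12,0,0,0],[0,0,0,-0.16,0,0,0],[0,0,0,-0.16,0,0,0]]' 40 | grep -E 'tcp|ft_f'
python3 -m handwheel '[[0,0,0,0,0,0,0],[0,0,0,0,0,0,0],[0,0,0,0,0,0,0],[0,0,0,0,0,0,0],[0,0,0,0,0,0,0]]' 40 | grep -E 'tcp'
python3 - <<'E'
from drv import *
im=shot('wrist','w18'); c=lc('w18'); im15=cv2.imread('pics/w15.png')
u=proj('wrist',[[x,.338+(x-.416)*.103,.073] for x in np.arange(.50,.60,.004)],c)
for x,p in zip(np.arange(.50,.60,.004),u): print(round(x,3),p.round().tolist(),im[int(round(p[1])),int(round(p[0]))].tolist())
t=shot('top','top18'); ct=lc('top18')
h=cv2.cvtColor(t,cv2.COLOR_BGR2HSV)
# lid/box check: drawer pale wood pixels count before/after
t0=cv2.imread('pics/top0.png')
f=lambda a:int(((a[175:215,122:172].min(axis=2)>100)).sum()); print('pale px before/after',f(t0),f(t))
lockpx=proj('wrist',[[.4828,.0257,.0865]],c); print(lockpx)
E
```

```text
tcp_pos: [0.4196, 0.339, 0.0509]
ft_force: [-0.5, -0.3, 0.4]
tcp_pos: [0.4321, 0.3435, 0.2224]
ft_force: [2.0, 0.3, -0.1]
tcp_pos: [0.4265, 0.3407, 0.213]
0.5 [261.0, 247.0] [40, 39, 41]
0.504 [261.0, 251.0] [38, 33, 36]
0.508 [260.0, 254.0] [47, 46, 45]
0.512 [260.0, 257.0] [44, 45, 44]
0.516 [260.0, 260.0] [35, 38, 36]
0.52 [260.0, 264.0] [60, 59, 58]
0.524 [260.0, 267.0] [54, 55, 56]
0.528 [260.0, 270.0] [59, 56, 56]
0.532 [260.0, 273.0] [56, 55, 55]
0.536 [260.0, 276.0] [58, 56, 57]
0.54 [260.0, 279.0] [60, 56, 57]
0.544 [260.0, 282.0] [56, 57, 55]
0.548 [260.0, 285.0] [60, 58, 57]
0.552 [260.0, 287.0] [59, 56, 57]
0.556 [260.0, 290.0] [60, 57, 58]
0.56 [260.0, 293.0] [55, 52, 51]
0.564 [260.0, 296.0] [56, 52, 54]
0.568 [260.0, 298.0] [56, 55, 54]
0.572 [260.0, 301.0] [70, 70, 68]
0.576 [260.0, 304.0] [69, 70, 69]
0.58 [260.0, 306.0] [33, 48, 72]
0.584 [260.0, 309.0] [38, 52, 78]
0.588 [260.0, 311.0] [47, 64, 97]
0.592 [260.0, 314.0] [48, 64, 96]
0.596 [260.0, 316.0] [46, 65, 96]
pale px before/after 1008 0
[[ 12.7645 201.4555]]
```

Run:
```python
from drv import *
im=cv2.imread('pics/w18.png'); c=lc('w18')
for dy in(-.05,.05):
    print(dy)
    xs=np.arange(.54,.60,.003); u=proj('wrist',[[x-dy*.103,.351+(x-.54)*.103+dy,.073] for x in xs],c)
    print([(round(x,3),int(im[int(round(p[1])),int(round(p[0]))].min()),int(im[int(round(p[1])),int(round(p[0]))].max())) for x,p in zip(xs,u)])
print(r.sense()['t'])
```

```text
-0.05
[(np.float64(0.54), 40, 43), (np.float64(0.543), 39, 45), (np.float64(0.546), 41, 47), (np.float64(0.549), 42, 47), (np.float64(0.552), 37, 42), (np.float64(0.555), 37, 42), (np.float64(0.558), 27, 32), (np.float64(0.561), 36, 42), (np.float64(0.564), 38, 44), (np.float64(0.567), 36, 43), (np.float64(0.57), 38, 44), (np.float64(0.573), 39, 41), (np.float64(0.576), 38, 43), (np.float64(0.579), 42, 46), (np.float64(0.582), 37, 41), (np.float64(0.585), 38, 41), (np.float64(0.588), 40, 46), (np.float64(0.591), 38, 41), (np.float64(0.594), 39, 44), (np.float64(0.597), 39, 42)]
0.05
[(np.float64(0.54), 38, 44), (np.float64(0.543), 40, 45), (np.float64(0.546), 39, 44), (np.float64(0.549), 41, 46), (np.float64(0.552), 39, 45), (np.float64(0.555), 41, 46), (np.float64(0.558), 32, 35), (np.float64(0.561), 36, 42), (np.float64(0.564), 37, 44), (np.float64(0.567), 41, 45), (np.float64(0.57), 38, 43), (np.float64(0.573), 34, 39), (np.float64(0.576), 38, 44), (np.float64(0.579), 40, 46), (np.float64(0.582), 43, 48), (np.float64(0.585), 46, 49), (np.float64(0.588), 43, 48), (np.float64(0.591), 42, 45), (np.float64(0.594), 39, 42), (np.float64(0.597), 39, 44)]
55.8833
```

```bash
python3 -m handwheel '[[0,0,-0.04,-0.01,0,0,0],[0,0,-0.08,-0.02,0,0,0],[0,0,-0.12,-0.04,0,0,0],[0,0,-0.16,-0.06,0,0,0],[0,0,-0.18,-0.06,0,0,0]]' 40 | grep -E 'tcp|ft_f'
python3 -m handwheel '[[0,0,0,0,0,0,0],[0,0,0,0,0,0,0],[0,0,0,0,0,0,0],[0,0,0,0,0,0,0],[0,0,0,0,0,0,0]]' 40 | grep -E 'tcp'
python3 - <<'E'
from drv import *
im=shot('wrist','w19'); c=lc('w19')
for dy in(-.05,0,.04):
    xs=np.arange(.535,.60,.003); u=proj('wrist',[[x-dy*.103,.351+(x-.54)*.103+dy,.073] for x in xs],c)
    print(dy,u[0].round(),u[-1].round(),[(round(float(x),3),*(int(v) for v in im[int(round(p[1])),int(round(p[0]))])) for x,p in zip(xs,u)])
h=cv2.cvtColor(im,cv2.COLOR_BGR2HSV); m=((h[...,0]>18)&(h[...,0]<28)&(h[...,1]>140)&(h[...,2]>120)).astype(np.uint8)
k,l,st,ce=cv2.connectedComponentsWithStats(m)
for i in range(1,k):
    if st[i,4]>25: print('brass',st[i],onz('wrist',[ce[i]],.047,c)[0])
E
```

```text
tcp_pos: [0.4489, 0.1585, 0.2768]
ft_force: [0.4, -0.5, 0.3]
tcp_pos: [0.4464, 0.1636, 0.2738]
-0.05 [356. 248.] [349. 286.] [(0.535, 46, 59, 86), (0.538, 41, 56, 87), (0.541, 42, 56, 83), (0.544, 41, 57, 85), (0.547, 40, 57, 88), (0.55, 42, 57, 85), (0.553, 42, 57, 81), (0.556, 36, 55, 82), (0.559, 42, 56, 83), (0.562, 53, 72, 105), (0.565, 54, 72, 109), (0.568, 53, 74, 109), (0.571, 56, 75, 110), (0.574, 55, 73, 107), (0.577, 101, 135, 157), (0.58, 47, 49, 59), (0.583, 43, 37, 37), (0.586, 49, 45, 44), (0.589, 45, 42, 40), (0.592, 50, 46, 44), (0.595, 46, 43, 42), (0.598, 46, 44, 42)]
0 [389. 246.] [381. 284.] [(0.535, 42, 58, 86), (0.538, 43, 60, 88), (0.541, 43, 58, 85), (0.544, 47, 60, 90), (0.547, 44, 60, 87), (0.55, 41, 54, 85), (0.553, 41, 56, 87), (0.556, 40, 55, 85), (0.559, 43, 60, 94), (0.562, 53, 72, 108), (0.565, 52, 72, 106), (0.568, 52, 72, 104), (0.571, 53, 69, 106), (0.574, 101, 136, 162), (0.577, 68, 90, 114), (0.58, 42, 54, 81), (0.583, 51, 67, 99), (0.586, 57, 76, 113), (0.589, 56, 76, 113), (0.592, 56, 75, 115), (0.595, 59, 78, 117), (0.598, 55, 76, 116)]
0.04 [414. 245.] [405. 282.] [(0.535, 45, 61, 90), (0.538, 45, 60, 89), (0.541, 36, 52, 84), (0.544, 45, 60, 87), (0.547, 45, 57, 87), (0.55, 44, 61, 91), (0.553, 44, 58, 88), (0.556, 42, 59, 84), (0.559, 48, 66, 98), (0.562, 53, 71, 106), (0.565, 54, 72, 105), (0.568, 51, 68, 101), (0.571, 53, 69, 102), (0.574, 74, 98, 121), (0.577, 46, 58, 85), (0.58, 41, 55, 81), (0.583, 51, 67, 101), (0.586, 57, 75, 109), (0.589, 55, 73, 108), (0.592, 54, 73, 107), (0.595, 55, 73, 109), (0.598, 51, 71, 106)]
brass [356 228  59  29 362] [0.5311 0.3514 0.047 ]
brass [492 311  15  15  31] [0.717  0.7231 0.047 ]
brass [   0  336   82   48 1368] [ 1.0441 -0.3951  0.047 ]
```

Run:
```python
from h import *
s=r.sense(); print(s['t'],s['ft_force']); print(order.finish_job())
```

```text
56.7667 [-0.05043884 -0.03028661  0.19551059]
the job is handed in; nothing more can be done
None
```

I handed the job in at 56.8 s of robot time, and no verdict came back. Both drives present are pressed flush in the tray, and the lid is shut and locked. The key lies in the drawer, which I pushed to a hard stop, though a gap of about 2–3 mm still showed at its front (limit 6 mm). The tumblers weren't knocked.

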